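Lock the microscope camera adapter and pack away its setting kit

TASK

Set the holding yoke down over the adapter's orange arm and the white fin next to it, centred on the gap between them, so that the barrel cannot turn, then turn the knurled lock ring clockwise fully home without letting the barrel turn. With the ring home, take the yoke off and lay it, slot down, in the tray's orange compartment, and lay every filter slide that is on the bench flat in the compartment of its own colour with its coloured end at the compartment's colour patch. Leave the other lab things where they stand.

Things in the scene. Friction and masses are not known exactly. Their poses are not given: they have to be found in the camera images.
- seat (a point): Point at the top of the stand's rail, 26 mm over the bench, 105 mm from the ring's axis, in the 4 mm gap between the orange arm (+x side, reaching to the barrel) and the fixed white fin (-x side, 40 mm long). Both 12 mm wide, narrowed to 8 mm in the top 4 mm, tops at this height, in line along x; z up. Seated, the yoke's roof rests on both: yoke_mid 7 mm above this point, yoke x along this x, either way round
- barrel (a joint): Angle of the black adapter barrel with its 70 mm orange arm, rad, counter-clockwise from above; 0 = arm in line with the fin (its setting). Turns easily (0.04 N m, stops at -0.7 and 0.7) and is dragged round by the lock ring unless the yoke holds its arm (play about 0.1 rad)
- lock_ring (a joint): Angle of the knurled aluminium lock ring on the barrel, rad, growing clockwise from above: starts 0 to 0.8 (loose), 3.0 = fully home at its hard stop, where the red line on its top face meets the orange line on the barrel's top, on the arm's side. Friction 0.16 N m; stays where it is left
- ring_grip (a point): Centre of the lock ring, on its vertical axis, half-way up: ring 56 mm across the knurling, 30 mm high, 69 to 99 mm over the bench; the barrel's 42 mm top stands 8 mm above it; the white housing's flat top (90 x 100 mm) is 3 mm below the ring. Turns with the ring
- yoke_mid (a point): Centre (half-way up) of the holding yoke: dark steel upside-down channel 80 mm long (x axis), 33 mm wide; slot below it 17 mm wide, 16 mm deep, full length; roof 8 mm; on top an orange grip block 30 (x) by 18 (y) mm, 22 mm high; 46 mm high in all, about 200 g. Starts on the bench on its legs, slot down
- tray: Fixed kit tray 234 (x) by 118 (y) by 16 mm high; origin at the centre of its underside. Floor 4 mm thick, walls 4 mm, 12 mm over the floor. Five compartments in a row along x, each 42 (x) by 110 (y) mm, centres at y 0, x -92 (orange, yoke), -46 (red), 0 (yellow), 46 (green), 92 mm (blue). Colour patches at the +y ends (orange: both ends)
- red_mid (a point): Centre (half-way up, 15 mm over its underside) of the red filter slide: aluminium plate 100 mm (x axis) by 32 mm by 8 mm thick, with a black filter block 30 mm (x) by 26 mm (y) standing 22 mm above the plate at its middle, red dot on top; 30 mm high in all, about 90 g. May be absent
- red_end (a point): Middle of the red coloured end of that slide, 45 mm from its centre along its +x axis
- yellow_mid (a point): Centre (half-way up, 15 mm over its underside) of the yellow filter slide: aluminium plate 100 mm (x axis) by 32 mm by 8 mm thick, with a black filter block 30 mm (x) by 26 mm (y) standing 22 mm above the plate at its middle, yellow dot on top; 30 mm high in all, about 90 g. May be absent
- yellow_end (a point): Middle of the yellow coloured end of that slide, 45 mm from its centre along its +x axis
- green_mid (a point): Centre (half-way up, 15 mm over its underside) of the green filter slide: aluminium plate 100 mm (x axis) by 32 mm by 8 mm thick, with a black filter block 30 mm (x) by 26 mm (y) standing 22 mm above the plate at its middle, green dot on top; 30 mm high in all, about 90 g. May be absent
- green_end (a point): Middle of the green coloured end of that slide, 45 mm from its centre along its +x axis
- blue_mid (a point): Centre (half-way up, 15 mm over its underside) of the blue filter slide: aluminium plate 100 mm (x axis) by 32 mm by 8 mm thick, with a black filter block 30 mm (x) by 26 mm (y) standing 22 mm above the plate at its middle, blue dot on top; 30 mm high in all, about 90 g. May be absent
- blue_end (a point): Middle of the blue coloured end of that slide, 45 mm from its centre along its +x axis
- oil_jar: Amber glass jar with black cap, 40 mm across, 55 mm high, among the kit; a bystander, origin at the centre of its underside
- wash_bottle: White wash bottle, 64 mm across, 160 mm high; a bystander, origin at the centre of its underside
- swab_bin: Yellow open bin 90 x 120 x 50 mm; a bystander, origin at the centre of its underside
Things that resemble listed ones, but are neither listed nor needed, are in the scene too. What is shaped like the part that bears seat but purple is not meant.

How it is judged (in metres and radians):
On the way, in this order (a step that is already met when the one before it is completed fails the run):
1. the yoke sits over the arm and the fin, before the ring is turned (x of yoke_mid in the frame of seat between -0.015 and 0.015 m and y of yoke_mid in the frame of seat between -0.006 and 0.006 m and z of yoke_mid in the frame of seat between 0.003 and 0.011 m and angle between the x axis of yoke_mid and the x axis of seat, either way round below 0.2 rad and value of joint barrel between -0.2 and 0.2 rad and value of joint lock_ring below 1.1 rad), for 0.2 s.
2. the ring is turned fully home while the yoke holds the barrel (x of yoke_mid in the frame of seat between -0.015 and 0.015 m and y of yoke_mid in the frame of seat between -0.006 and 0.006 m and z of yoke_mid in the frame of seat between 0.003 and 0.011 m and angle between the x axis of yoke_mid and the x axis of seat, either way round below 0.2 rad and value of joint barrel between -0.2 and 0.2 rad and value of joint lock_ring above 2.85 rad), for 0.2 s.
At the end, for the whole second after the job is handed in: Ring within 0.15 rad of its stop, barrel within 0.2 rad of 0. Yoke slot down in the orange compartment, each slide present flat on the floor of its colour's compartment (9 mm across, 10 mm along; yoke 20 mm), coloured end at the patch (value of joint lock_ring above 2.85 rad and value of joint barrel between -0.2 and 0.2 rad and x of yoke_mid in the frame of tray between -0.101 and -0.083 m and y of yoke_mid in the frame of tray between -0.02 and 0.02 m and z of yoke_mid in the frame of tray between 0.022 and 0.032 m and angle between each of yoke_mid, red_mid, yellow_mid, green_mid, blue_mid's own z axis and vertical below 0.12 rad and x of red_mid in the frame of tray between -0.055 and -0.037 m and y of red_mid in the frame of tray between -0.01 and 0.01 m and z of red_mid in the frame of tray between 0.014 and 0.024 m and y of each of red_end, yellow_end, green_end, blue_end in the frame of tray above 0.03 m and x of yellow_mid in the frame of tray between -0.009 and 0.009 m and y of yellow_mid in the frame of tray between -0.01 and 0.01 m and z of yellow_mid in the frame of tray between 0.014 and 0.024 m and x of green_mid in the frame of tray between 0.037 and 0.055 m and y of green_mid in the frame of tray between -0.01 and 0.01 m and z of green_mid in the frame of tray between 0.014 and 0.024 m and x of blue_mid in the frame of tray between 0.083 and 0.101 m and y of blue_mid in the frame of tray between -0.01 and 0.01 m and z of blue_mid in the frame of tray between 0.014 and 0.024 m); the robot touches nothing.
It fails at once if the barrel is turned more than 0.35 rad from its setting (value of joint barrel above 0.35 rad or value of joint barrel below -0.35 rad).
It fails at once if a bystander is shoved more than 40 mm or tipped over (distance of any of oil_jar, wash_bottle, swab_bin from where it was at the start of the episode above 0.04 m or angle between any of oil_jar, wash_bottle, swab_bin's own z axis and vertical above 0.5 rad).
Of red, yellow, green, blue only 2 to 4 are there at a start; the rules pass over those that are not, and their reading is None.
At some moment in a run one of red, yellow, green, blue may be knocked a few centimetres aside while the robot is not near it.
Once in a run the grip may slacken for a moment while it holds something.
It also fails if it takes over 210 s, if anything falls off the work surface, if the arm or the gripper's body presses on something with over 40 N, if the wrist force passes 120 N, or if a joint passes its speed limit or range.

ROBOT

A 6-joint arm with a two-finger parallel gripper is mounted at the origin on the work surface. World frame = base frame: x ahead of the robot, y to its left, z up, the work surface at z = 0. Lengths are in mm, angles in rad, forces in N, time in s.
With the tool pointing down it reaches from about 325 to 925 mm from the base axis. Payload 3.1 kg.
Tool frame: the origin (TCP) lies midway between the tips of the shut fingers; the grasp point (between the pads) lies 19 mm behind it (ctrl.grip_depth is the distance from the TCP to the grasp point, in mm); z points along the fingers, y is the line along which they close (so a half turn about z gives the same grasp; the last joint's range is limited). The gripper opens to 85 mm and grips with 20 to 120 N. Pads are 22 mm wide; open, the fingers measure 114 mm over their backs; the gripper's body (76 mm by 85 mm) begins 54 mm behind the grasp point. The pads swing forward as they close: fully open they stand 13 mm farther back than shut.
Start: joints at [1.055, 0.217, 1.613, -0, 1.311, -0.112], TCP at [245.555, 574.754, 231.3] pointing down, gripper open.
Joint ranges: [-2.75, 2.75], [-0.78, 2.1], [0.31, 2.55], [-1.13, 4.27], [0.13, 2.63], [-2.58, 2.58]. Speed limits (rad/s): [2.79, 2.79, 3.14, 3.14, 3.14, 3.14].

INTERFACE

Orientations are given as a unit quaternion [x, y, z, w].
In Python, from station import ctrl gives the robot as it stands.
- The arm moves only by the shell command python3 -m handwheel 'ROWS' [FORCE]. ROWS is text: rows parted by semicolons, each of 7 numbers parted by spaces: the closure, from 0 (fully open) to 1 (shut), then the shift along the tool's x, y, z in cm, then the turn, a rotation vector about the tool's x, y, z in rad. A call has 1 to 5 rows; each row is the pose to reach, as a shift and turn from the pose commanded when the call began, along the tool's axes at that moment; what a row does not reach only later rows make up. A row lasts 1/12 s, in which the tool goes at most 41.7 mm and 7.16 degrees, less where a joint would pass 70% of its speed; a pose out of reach is approached as far as the arm can. A call with a gripper value outside its range is refused whole. The fingers move at their own pace and stop on an object; FORCE is the grip in N (left out, the last holds). Time passes only in rows, so rows that repeat a pose let the fingers close. It gives the time, the measured TCP pose, the force, the opening and the grip force at its end, in the units of the state.
- ctrl.observe(): the state, without advancing time (a new reading comes with each control period).
- ctrl.get_image(name): name is "side" or "top"; returns the picture (420x560x3 uint8, red, green, blue); there is no depth.
- ctrl.camera_params(name): a dict with "intrinsics" (3x3 intrinsics, pixels), "T" (4x4, takes a point from camera to world coordinates). Camera axes: x right, y up, looking along -z (the intrinsics and any distortion apply to the point x, -y, -z); pixel columns grow to the right and rows downward; lengths in mm; the calibration is good to about 2 mm. A picture is of the moment at which its call begins. camera_params takes no time and is no camera call.
- ctrl.finish_job(): hands the job in; it is judged then, once.
The state is a dict: "clock": time; "joint_pos": joint angles; "qd": joint speeds; "effort": joint torques, N m; "eef_pos": TCP position; "tcp_rot": TCP orientation; "ft_force": force on the tool from outside, world axes, zero at the start; "moment": the same for the moment, N m; "width": opening from 0.0 (shut) to 1.0 (fully open); "gripper_force": force on a finger pad.
Only numpy, scipy, OpenCV 4.12 (cv2) and the standard library are available. Lean on these libraries where they do the work, as an engineer would, in place of code of your own. Each camera call takes 0.05 s, during which the arm holds its last target. There are 200 camera calls.

## Working session

There is one attempt and no reset: what is moved stays moved. The work goes in short steps, Python scripts to look and compute and a shell command to move; the robot and the scene stay as the last step left them, time stands still between calls to the robot, and variables do not carry over. Pictures are saved under pics/ and viewed, at most 14 in all, crops included, and the job is handed in when it is done.

```bash
ls; mkdir -p pics
python3 - <<'E'
from station import ctrl
import cv2,numpy as np
np.set_printoptions(precision=4,suppress=True)
s=ctrl.observe();print(s, ctrl.grip_depth)
for n in("side","top"):
    im=ctrl.get_image(n);cv2.imwrite(f"pics/{n}0.png",im[:,:,::-1]);p=ctrl.camera_params(n);print(n,p)
E
```

```text
pics
{'clock': 0.0, 'joint_pos': array([ 1.0548,  0.2178,  1.615 , -0.    ,  1.3113, -0.1122]), 'qd': array([ 0.0015, -0.0005, -0.0013,  0.0003,  0.0007,  0.0004]), 'effort': array([ -0.0016, -39.684 , -30.3849,  -0.0001,   0.0097,   0.    ]), 'eef_pos': array([245.1394, 574.0138, 229.9531]), 'tcp_rot': array([ 0.2005,  0.9797, -0.0012, -0.0004]), 'ft_force': array([ 0.1653, -0.5707,  0.2738]), 'moment': array([ 0.0743,  0.0163, -0.0036]), 'gripper_force': 0.0, 'width': 0.9995410404794481} 18.700000000000003
side {'intrinsics': array([[536.141 ,   0.    , 274.6515],
       [  0.    , 536.141 , 205.9719],
       [  0.    ,   0.    ,   1.    ]]), 'T': array([[    0.9218,     0.2087,    -0.3266,    14.2286],
       [   -0.3872,     0.5318,    -0.7532, -1104.1068],
       [    0.0165,     0.8208,     0.571 ,   925.0566],
       [    0.    ,     0.    ,     0.    ,     1.    ]])}
top {'intrinsics': array([[429.5349,   0.    , 274.1482],
       [  0.    , 429.5349, 204.8922],
       [  0.    ,   0.    ,   1.    ]]), 'T': array([[   0.0659,    0.9765,   -0.2054,  249.2545],
       [  -0.9978,    0.0649,   -0.0119,  -20.4337],
       [   0.0017,    0.2058,    0.9786, 1186.8338],
       [   0.    ,    0.    ,    0.    ,    1.    ]])}
```

View pics/top0.png

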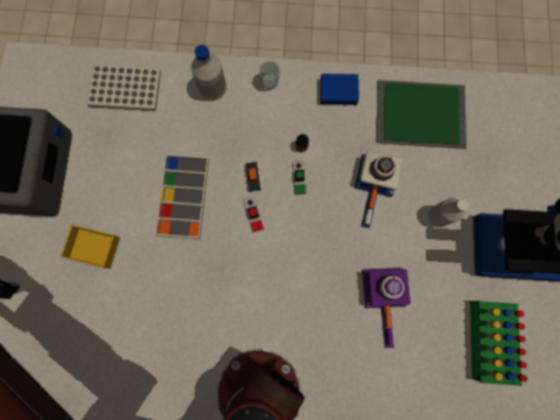

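View pics/side0.png

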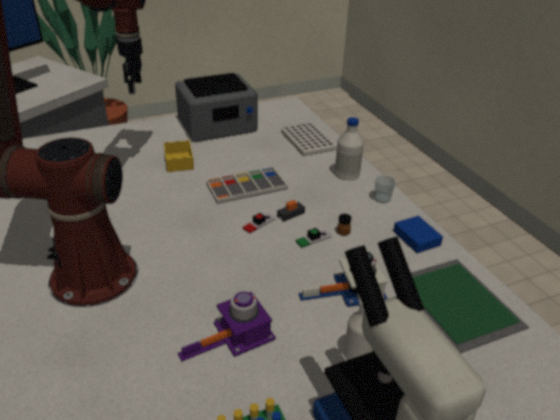

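The top view shows the tray at (183,197), yoke (253,176), red slide (253,213), green slide (299,176), jar (302,143), and the real stand at (382,168) with its arm and fin running down to (368,224). The purple stand at (388,290) is a decoy. In the side view the yoke is at (291,210), red slide (260,220), green slide (313,236) and stand arm (330,290). Next, enlarged crops.

```bash
cat > h.py <<'E'
import cv2,numpy as np
from station import ctrl
np.set_printoptions(precision=2,suppress=True)
def ray(n,uv):
    p=ctrl.camera_params(n);K=p["intrinsics"];T=p["T"]
    d=np.linalg.inv(K)@np.array([uv[0],uv[1],1.]);d=T[:3,:3]@(d*[1,-1,-1])
    return T[:3,3],d/np.linalg.norm(d)
def plane(n,uv,z):
    o,d=ray(n,uv);return (o+d*(z-o[2])/d[2])[:2]
def tri(ut,us):
    o1,d1=ray("top",ut);o2,d2=ray("side",us)
    t=np.linalg.lstsq(np.c_[d1,-d2],o2-o1,rcond=None)[0]
    a,b=o1+d1*t[0],o2+d2*t[1];return (a+b)/2,np.linalg.norm(a-b)
def proj(n,P):
    p=ctrl.camera_params(n);q=np.linalg.inv(p["T"])@np.r_[P,1];q=p["intrinsics"]@(q[:3]*[1,-1,-1]);return q[:2]/q[2]
def crop(n,im,x0,y0,x1,y1,k,out):
    c=cv2.resize(im[y0:y1,x0:x1,::-1],None,fx=k,fy=k,interpolation=cv2.INTER_CUBIC);cv2.imwrite(out,c)
def grab(n,tag):
    im=ctrl.get_image(n);cv2.imwrite(f"pics/{n}{tag}.png",im[:,:,::-1]);return im
def load(n,tag): return cv2.imread(f"pics/{n}{tag}.png")[:,:,::-1]
COL=dict(red=((172,8),120),orange=((8,17),120),yellow=((20,32),120),green=((50,85),80),blue=((100,125),100))
def blobs(im,col,box,amin=6,vmin=60):
    """contour centroids of a hue inside box, area, minAreaRect"""
    x0,y0,x1,y1=box;k=4
    c=cv2.resize(im[y0:y1,x0:x1],None,fx=k,fy=k,interpolation=cv2.INTER_CUBIC)
    h=cv2.cvtColor(c,cv2.COLOR_RGB2HSV);(a,b),s=COL[col]
    H=h[...,0];hm=(H>=a)&(H<=b) if a<b else (H>=a)|(H<=b)
    m=(hm&(h[...,1]>s)&(h[...,2]>vmin)).astype(np.uint8)
    out=[]
    for q in cv2.findContours(m,cv2.RETR_EXTERNAL,cv2.CHAIN_APPROX_NONE)[0]:
        M=cv2.moments(q)
        if M["m00"]/16<amin: continue
        out.append((np.array([M["m10"]/M["m00"],M["m01"]/M["m00"]])/k-.375+[x0,y0],M["m00"]/16))
    return sorted(out,key=lambda t:-t[1])
E
python3 - <<'E'
from h import *
t=load("top",0);s=load("side",0)
a=cv2.resize(t[125:235,235:410],None,fx=4.5,fy=4.5,interpolation=cv2.INTER_CUBIC)
cv2.imwrite("pics/c1.png",a[:,:,::-1])
b=cv2.resize(s[190:310,230:390],None,fx=5,fy=5,interpolation=cv2.INTER_CUBIC);cv2.imwrite("pics/c2.png",b[:,:,::-1])
for n,im,boxes in(("top",t,[(155,150,212,245),(240,155,312,235),(355,145,410,230)]),("side",s,[(200,160,290,205),(235,200,335,250),(295,245,390,310)])):
  for bx in boxes:
    for c in COL:
      for q,A in blobs(im,c,bx): print(n,bx[0],c,q,round(A))
E
```

```text
top 155 red [165.71 210.25] 163
top 155 orange [163.55 226.56] 177
top 155 orange [193.36 228.94] 131
top 155 yellow [167.63 194.27] 159
top 155 green [170.01 178.39] 134
top 155 blue [172.59 162.81] 109
top 240 red [256.56 225.5 ] 107
top 240 red [252.48 211.47] 54
top 240 orange [252.35 173.44] 95
top 240 green [299.56 188.91] 93
top 240 green [299.57 174.03] 30
top 355 red [370.19 197.78] 8
top 355 orange [372.83 196.75] 98
top 355 orange [384.56 170.4 ] 7
top 355 blue [388.27 192.1 ] 21
top 355 blue [365.01 225.23] 10
side 200 red [229.67 181.47] 41
side 200 orange [215.75 184.2 ] 50
side 200 orange [222.48 195.84] 17
side 200 orange [287.97 203.06] 8
side 200 yellow [243.37 178.8 ] 42
side 200 green [256.8  176.14] 30
side 200 blue [269.97 173.67] 29
side 235 red [249.39 227.57] 69
side 235 red [258.73 215.77] 24
side 235 orange [291.3  205.24] 88
side 235 green [302.38 241.84] 68
side 235 green [313.75 230.71] 18
side 295 red [332.46 290.32] 10
side 295 orange [333.8 287.1] 151
side 295 blue [337.7 297.8] 178
```

View pics/c1.png

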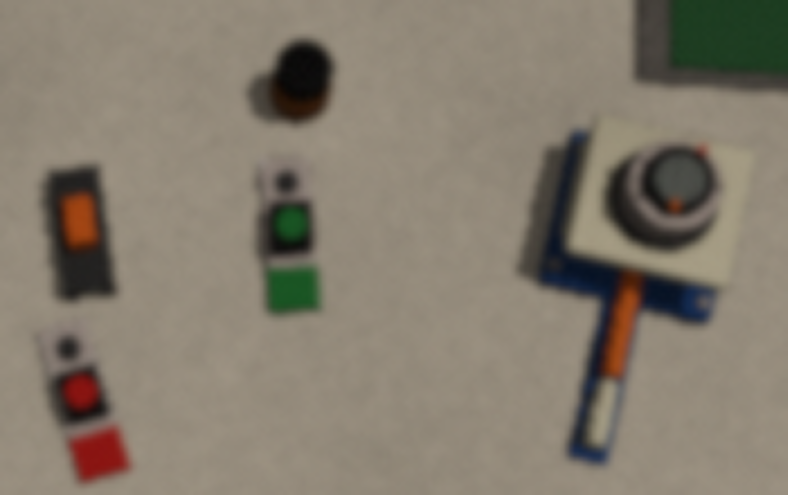

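View pics/c2.png

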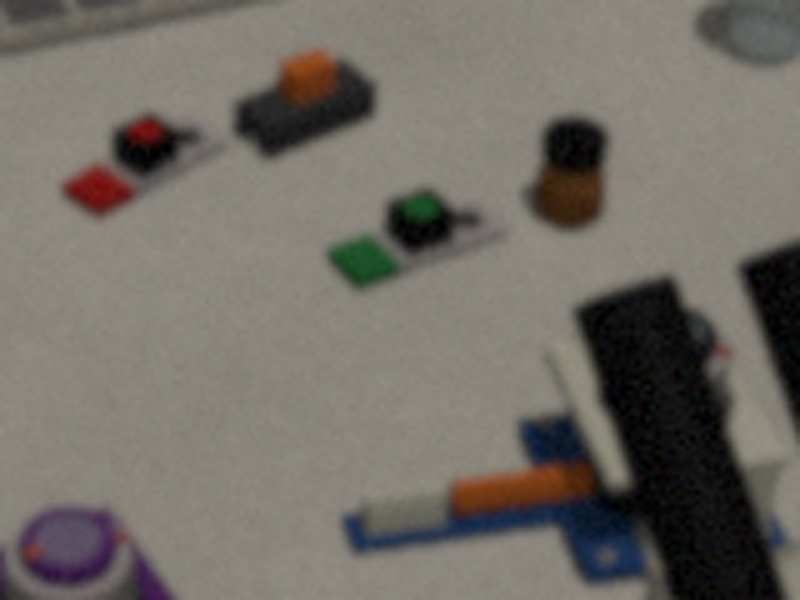

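The top crop shows the barrel top at pixel (386.0,164.5), with the ring's red mark up-right at (391.2,158.3) and the barrel's orange mark at (385.2,171). The arm/fin gap is at about (370.6,209.2) in the top view and (321,289.4) in the side view. The two slides present are red and green.

Run:
```python
from h import *
def show(n,a,b): 
    P,e=tri(a,b);print(n,P,"err %.1f"%e)
show("redend",(256.56,225.5),(249.39,227.57));show("reddot",(252.48,211.47),(258.73,215.77))
show("greenend",(299.56,188.91),(302.38,241.84));show("greendot",(299.57,174.03),(313.75,230.71))
show("gap",(370.6,209.2),(321,289.4))
show("finend",(235+597/4.5,125+443/4.5),(230+370/5,190+516/5))
show("yokeblk",(252.35,173.44),(291.3,205.24))
for c,a,b in(("O",(163.55,226.56),(215.75,184.2)),("r",(165.71,210.25),(229.67,181.47)),("y",(167.63,194.27),(243.37,178.8)),("g",(170.01,178.39),(256.8,176.14)),("b",(172.59,162.81),(269.97,173.67)),("O2",(193.36,228.94),(222.48,195.84))):
    show("patch "+c,a,b); print(plane("top",a,4),plane("side",b,4))
for n,a,z in(("redend",(256.56,225.5),8),("reddot",(252.48,211.47),30),("greenend",(299.56,188.91),8),("greendot",(299.57,174.03),30),("yoketop",(252.35,173.44),44),("gap",(370.6,209.2),26),("barreltop",(386.0,164.5),107)): print(n,plane("top",a,z))
print("side gap",plane("side",(321,289.4),26))
t=load("top",0);s=load("side",0)
def big(im,b,k): return cv2.resize(im[b[1]:b[3],b[0]:b[2]],None,fx=k,fy=k,interpolation=cv2.INTER_CUBIC)
A=big(t,(150,148,216,246),6);B=big(s,(202,162,292,208),4)
C=np.zeros((590,780,3),np.uint8);C[:588,:396]=A;C[:184,400:760]=B
D=big(t,(355,145,410,230),4.5);C[190:190+D.shape[0],400:400+D.shape[1]]=D
cv2.imwrite("pics/c3.png",C[:,:,::-1])
```

```text
redend [434.55  39.31   2.85] err 2.8
reddot [468.59  52.31  26.63] err 3.6
greenend [547.46 -74.64   2.62] err 2.9
greendot [583.05 -70.99  28.81] err 4.1
gap [ 500.69 -274.56   16.93] err 0.6
finend [ 459.63 -267.72   13.23] err 1.6
yokeblk [574.94  60.79  31.13] err 4.8
patch O [415.85 298.33  -0.71] err 1.0
[415.65 296.97] [413.33 291.26]
patch r [462.51 297.78  -0.74] err 0.8
[462.06 296.42] [459.81 290.63]
patch y [509.24 297.86  -1.26] err 0.2
[508.21 296.43] [506.31 289.9 ]
patch g [555.77 296.38  -0.6 ] err 0.6
[554.88 295.1 ] [552.76 289.42]
patch b [602.   294.26  -0.02] err 1.3
[601.44 293.06] [598.76 288.14]
patch O2 [412.07 212.94   8.8 ] err 3.6
[414.48 213.52] [412.35 220.02]
redend [435.13  38.72]
reddot [469.75  51.67]
greenend [547.54 -74.79]
greendot [584.74 -71.5 ]
yoketop [573.71  59.32]
gap [ 498.45 -272.49]
barreltop [ 603.35 -292.85]
side gap [ 496.16 -282.86]
```

View pics/c3.png

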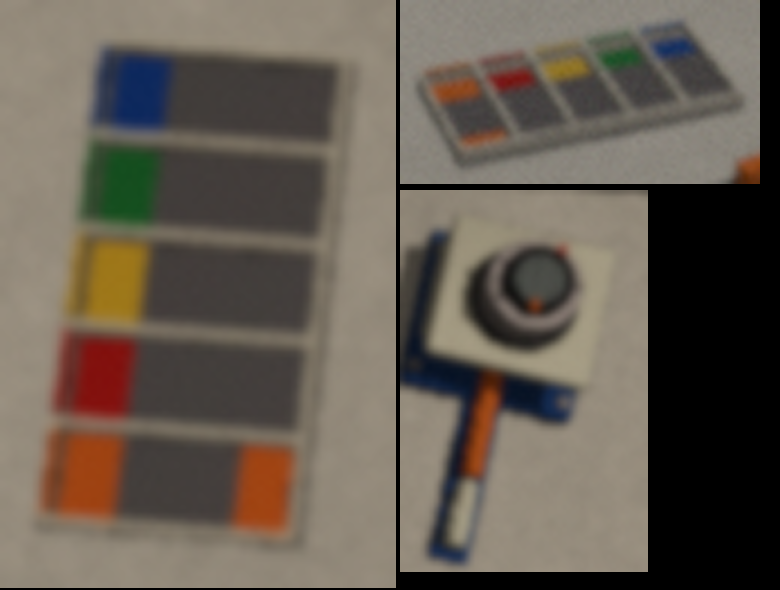

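The cameras agree to about 2–5 mm, with heights triangulating about 5 mm low for every known point, so it is a consistent bias. Holding parts at known tool poses will calibrate this. First I grasp the red slide along its own axis.

```bash
cat > go.py <<'E'
# prints the shift (cm, tool axes) and turn (rad) from the present pose to TCP x y z (mm) with tool y at yaw
import sys,numpy as np
from scipy.spatial.transform import Rotation as R
from station import ctrl
x,y,z,w=map(float,sys.argv[1:5]);s=ctrl.observe();C=R.from_quat(s["tcp_rot"])
T=R.from_matrix(np.array([[-np.sin(w),np.cos(w),0],[np.cos(w),np.sin(w),0],[0,0,-1]]))
T=R.from_matrix(np.c_[[-(-np.sin(w))*-1,-np.cos(w)*-1*1,0],[np.cos(w),np.sin(w),0],[0,0,-1]]) if 0 else T
ty=np.array([np.cos(w),np.sin(w),0]);tz=np.array([0,0,-1.]);T=R.from_matrix(np.c_[np.cross(ty,tz),ty,tz])
print("shift cm",np.round(C.inv().apply(np.array([x,y,z])-s["eef_pos"])/10,2),"turn",np.round((C.inv()*T).as_rotvec(),3),"j6",round(s["joint_pos"][5],2),"tcp",s["eef_pos"].round(1),"t",round(s["clock"],2),"w",round(s["width"],3),"F",s["ft_force"].round(1))
E
sed -i '/^T=/d' go.py; python3 go.py 469 52 130 0.359
```

```text
shift cm [-41.1  -39.2   10.08] turn [-0.002  0.001  0.808] j6 -0.11 tcp [245.2 574.1 230.1] t 0.1 w 1.0 F [0.  1.  0.5]
```

```bash
M="python3 -m handwheel"
$M '0.3 -4 -4 1 0 0 0;0.3 -8 -8 2 0 0 0;0.3 -11 -10.5 2.7 0 0 0;0.3 -13.7 -13.1 3.3 0 0 0;0.3 -13.7 -13.1 3.3 0 0 0' 30
$M '0.3 -13.7 -13.1 3.3 0 0 0;0.3 -13.7 -13.1 3.3 0 0 0;0.3 -13.7 -13.1 3.3 0 0 0;0.3 -13.7 -13.1 3.3 0 0 0;0.3 -13.7 -13.1 3.3 0 0 0'
$M '0.3 -13.7 -13 3.4 0 0 0;0.3 -13.7 -13 3.4 0 0 0;0.3 -13.7 -13 3.4 0 0 0;0.3 -13.7 -13 3.4 0 0 0;0.3 -13.7 -13 3.4 0 0 0'
$M '0.3 0 0 0 0 0 0.5;0.3 0 0 0 0 0 0.5;0.3 0 0 0 0 0 0.5;0.3 0 0 0 0 0 0.5;0.3 0 0 0 0 0 0.5'
$M '0.3 0 0 0 0 0 0.3;0.3 0 0 0 0 0 0.3;0.3 0 0 0 0 0 0.3;0.3 0 0 0 0 0 0.3'
python3 go.py 469 52 11 0.359
```

```text
clock: 0.52
eef_pos: [320.1, 396.7, 196.6]
tcp_rot: [0.201, 0.98, -0.002, -0.0]
ft_force: [1.2, 0.6, -0.2]
width: 0.7
gripper_force: 0.0
clock: 0.93
eef_pos: [394.6, 222.8, 164.2]
tcp_rot: [0.201, 0.98, -0.001, -0.0]
ft_force: [-0.0, 0.2, -0.7]
width: 0.697
gripper_force: 0.0
clock: 1.35
eef_pos: [470.0, 49.4, 130.5]
tcp_rot: [0.202, 0.979, -0.001, 0.0]
ft_force: [0.4, 0.3, 0.1]
width: 0.701
gripper_force: 0.0
clock: 1.77
eef_pos: [469.0, 52.6, 130.8]
tcp_rot: [0.438, 0.899, -0.0, -0.001]
ft_force: [-0.2, 0.1, 0.3]
width: 0.699
gripper_force: 0.0
clock: 2.1
eef_pos: [469.1, 52.9, 131.0]
tcp_rot: [0.565, 0.825, -0.0, -0.0]
ft_force: [0.1, -0.7, -1.1]
width: 0.698
gripper_force: 0.0
shift cm [-0.08 -0.04 12.  ] turn [-0.001 -0.     0.011] j6 -0.41 tcp [469.1  52.9 131. ] t 2.1 w 0.698 F [ 0.1 -0.7 -1.1]
```

```bash
M="python3 -m handwheel"
$M '0.3 -0.1 0 4 0 0 0.01;0.3 -0.1 0 8 0 0 0.01;0.3 -0.1 0 11 0 0 0.01;0.3 -0.1 0 12 0 0 0.01;0.3 -0.1 0 12 0 0 0.01'
$M '1 0 0 0 0 0 0;1 0 0 0 0 0 0;1 0 0 0 0 0 0;1 0 0 0 0 0 0;1 0 0 0 0 0 0' 40
$M '1 0 0 0 0 0 0;1 0 0 0 0 0 0;1 0 0 0 0 0 0;1 0 0 0 0 0 0;1 0 0 0 0 0 0' 40
$M '1 0 0 -3 0 0 0;1 0 0 -6 0 0 0;1 0 0 -8 0 0 0;1 0 0 -8 0 0 0'
python3 - <<'E'
from h import *
s=ctrl.observe();print(s["eef_pos"],s["width"],s["gripper_force"])
t=grab("top",1);d=grab("side",1)
for c in("red",):
  print(blobs(t,c,(225,150,300,240)),blobs(d,c,(220,150,320,235)))
b=lambda im,x:cv2.resize(im[x[1]:x[3],x[0]:x[2]],None,fx=4,fy=4,interpolation=cv2.INTER_CUBIC)
C=np.hstack([b(t,(215,140,315,240)),b(d,(220,130,320,230))]);cv2.imwrite("pics/c4.png",C[:,:,::-1])
E
```

```text
clock: 2.52
eef_pos: [466.3, 52.0, 8.3]
tcp_rot: [0.569, 0.822, -0.002, -0.003]
ft_force: [0.0, 0.0, 0.2]
width: 0.7
gripper_force: 0.0
clock: 2.93
eef_pos: [472.5, 51.8, 13.7]
tcp_rot: [0.57, 0.822, 0.001, 0.002]
ft_force: [0.9, 0.9, 6.5]
width: 0.341
gripper_force: 41.2
clock: 3.35
eef_pos: [472.5, 51.8, 13.7]
tcp_rot: [0.57, 0.822, 0.001, 0.002]
ft_force: [-0.1, 0.6, 7.1]
width: 0.338
gripper_force: 41.4
clock: 3.68
eef_pos: [474.2, 51.8, 96.6]
tcp_rot: [0.57, 0.821, 0.003, 0.005]
ft_force: [1.2, -0.3, -1.1]
width: 0.342
gripper_force: 40.5
[474.18  51.78  96.56] 0.3415739020253716 40.457024574279785
[(array([242.58, 168.63]), 889.09375), (array([263.94, 198.18]), 545.59375), (array([246.75, 216.44]), 152.40625)] [(array([250.56, 203.87]), 86.375), (array([229.69, 181.48]), 40.1875), (array([261.27, 191.7 ]), 15.1875)]
```

View pics/c4.png

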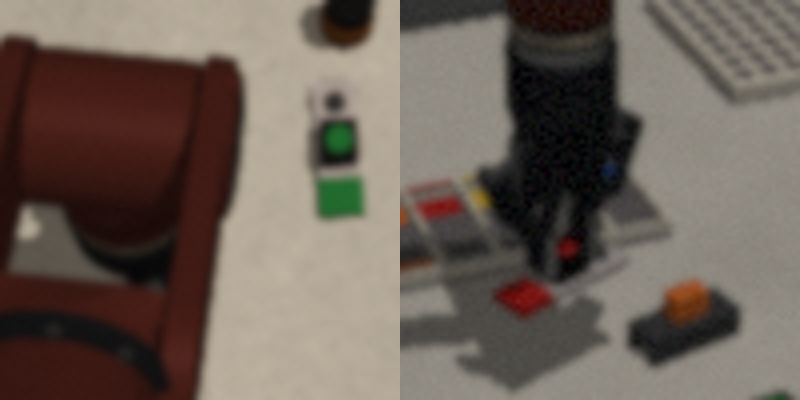

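The slide is held: width 0.34 (29 mm), with the end patch in the side view at (250.6,203.9). The arm hides it from the top camera. I check the side camera against the held pose.

```bash
M="python3 -m handwheel"
$M '1 0 0 0 0 0 0;1 0 0 0 0 0 0;1 0 0 0 0 0 0'
python3 - <<'E'
from h import *
s=ctrl.observe();d=grab("side",2);b=blobs(d,"red",(220,190,275,215));print(s["eef_pos"],b)
e=s["eef_pos"];w=-2.783
P=np.r_[e[:2]+37*np.array([np.cos(w),np.sin(w)]),e[2]-13.7+8];p=proj("side",P);print(P,p,plane("side",b[0][0],P[2])-P[:2])
E
python3 go.py 461 252 97 -1.589
```

```text
clock: 4.03
eef_pos: [468.3, 51.9, 89.6]
tcp_rot: [0.57, 0.821, -0.001, -0.002]
ft_force: [0.5, 0.6, -1.0]
width: 0.344
gripper_force: 40.4
[468.26  51.91  89.61] [(array([249.  , 205.39]), 87.9375), (array([259.58, 193.36]), 15.25)]
[433.62  38.92  83.91] [249.32 204.17] [-2.9 -5.2]
shift cm [19.01  6.28 -0.71] turn [-0.003  0.002  1.946] j6 -0.4 tcp [468.6  51.9  89.8] t 4.08 w 0.34 F [-0.9  0.1 -0.9]
```

```bash
M="python3 -m handwheel"
$M '1 4 1.3 -0.2 0 0 0;1 8 2.6 -0.4 0 0 0;1 12 4 -0.7 0 0 0;1 15.8 5.2 -0.7 0 0 0;1 19 6.3 -0.7 0 0 0'
$M '1 0 0 0 0 0 0.12;1 0 0 0 0 0 0.24;1 0 0 0 0 0 0.36;1 0 0 0 0 0 0.48;1 0 0 0 0 0 0.6' >/dev/null
$M '1 0 0 0 0 0 0.12;1 0 0 0 0 0 0.24;1 0 0 0 0 0 0.36;1 0 0 0 0 0 0.48;1 0 0 0 0 0 0.6' >/dev/null
$M '1 0 0 0 0 0 0.12;1 0 0 0 0 0 0.24;1 0 0 0 0 0 0.36;1 0 0 0 0 0 0.48;1 0 0 0 0 0 0.6'
$M '1 0 0 0 0 0 0.12;1 0 0 0 0 0 0.15;1 0 0 0 0 0 0.15;1 0 0 0 0 0 0.15'
python3 go.py 461 252 60 -1.589
python3 - <<'E'
from h import *
t=grab("top",3);d=grab("side",3)
print(blobs(d,"red",(205,140,270,200)))
b=lambda im,x:cv2.resize(im[x[1]:x[3],x[0]:x[2]],None,fx=4,fy=4,interpolation=cv2.INTER_CUBIC)
C=np.hstack([b(t,(140,145,240,245)),b(d,(200,110,300,210))]);cv2.imwrite("pics/c5.png",C[:,:,::-1])
E
```

```text
clock: 4.5
eef_pos: [461.7, 254.3, 97.8]
tcp_rot: [0.57, 0.822, -0.0, -0.0]
ft_force: [1.1, -1.0, -0.4]
width: 0.344
gripper_force: 40.4
clock: 5.75
eef_pos: [461.8, 251.6, 97.2]
tcp_rot: [0.998, 0.061, -0.001, 0.0]
ft_force: [0.1, 0.3, -0.2]
width: 0.337
gripper_force: 40.4
clock: 6.08
eef_pos: [462.0, 251.7, 97.5]
tcp_rot: [1.0, -0.011, -0.001, 0.0]
ft_force: [0.0, -0.1, -0.4]
width: 0.341
gripper_force: 40.4
shift cm [-0.1  -0.03  3.75] turn [ 0.001  0.001 -0.003] j6 1.96 tcp [462.  251.7  97.5] t 6.08 w 0.341 F [ 0.  -0.1 -0.4]
[(array([229.37, 181.08]), 21.28125)]
```

View pics/c5.png

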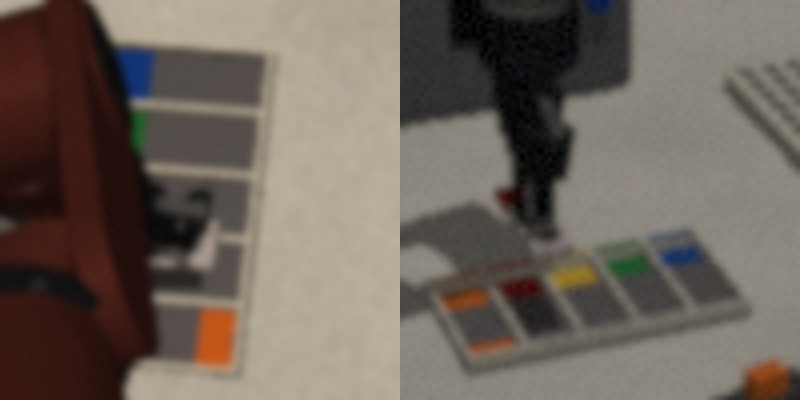

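The slide hangs over the red compartment, coloured end at the patch side, with its plain end at about top pixel (191,206). Lower and release.

```bash
M="python3 -m handwheel"
python3 -c "
from h import *
print(plane('top',(191.3,206.6),92))"
$M '1 -0.1 0 3 0 0 0;1 -0.1 0 5 0 0 0;1 -0.1 0 6 0 0 0;1 -0.1 0 6.5 0 0 0;1 -0.1 0 6.5 0 0 0'
$M '1 0 0 0.7 0 0 0;1 0 0 1.2 0 0 0;1 0 0 1.5 0 0 0;1 0 0 1.5 0 0 0;1 0 0 1.5 0 0 0'
```

```text
[460.26 207.59]
clock: 6.6
eef_pos: [460.5, 251.5, 32.1]
tcp_rot: [1.0, -0.011, -0.001, 0.0]
ft_force: [-0.1, -0.8, -0.4]
width: 0.341
gripper_force: 40.4
clock: 7.02
eef_pos: [461.8, 252.0, 18.5]
tcp_rot: [1.0, -0.011, 0.0, -0.0]
ft_force: [0.3, -1.1, -0.8]
width: 0.338
gripper_force: 40.9
```

```bash
M="python3 -m handwheel"
$M '0.45 0 0 0.1 0 0 0;0.45 0 0 0.1 0 0 0;0.45 0 0 0.1 0 0 0;0.45 0 0 0.1 0 0 0'
$M '0.45 0 0 -3 0 0 0;0.45 0 0 -7 0 0 0;0.35 0 0 -10 0 0 0;0.3 0 0 -10 0 0 0'
python3 go.py 584 -71.5 118 0.089
```

```text
clock: 7.35
eef_pos: [461.8, 252.0, 17.6]
tcp_rot: [1.0, -0.011, 0.0, -0.0]
ft_force: [-0.6, 0.2, 0.6]
width: 0.552
gripper_force: 0.0
clock: 7.68
eef_pos: [467.0, 254.1, 125.0]
tcp_rot: [1.0, -0.011, 0.007, -0.003]
ft_force: [1.0, 0.7, 1.7]
width: 0.699
gripper_force: 0.0
shift cm [12.41 32.3   0.69] turn [ 0.007 -0.015 -1.682] j6 1.96 tcp [467.  254.1 125. ] t 7.68 w 0.699 F [1.  0.7 1.7]
```

```bash
M="python3 -m handwheel"
$M '0.3 1.3 3.5 0 0 0 0;0.3 2.6 7 0 0 0 0;0.3 4 10.5 0 0 0 0;0.3 5.2 14 0 0 0 0;0.3 6.2 16.1 0 0 0 0' >/dev/null
$M '0.3 1.3 3.5 0 0 0 0;0.3 2.6 7 0 0 0 0;0.3 4 10.5 0 0 0 0;0.3 5.2 14 0 0 0 0;0.3 6.2 16.1 0 0 0 0' >/dev/null
$M '0.3 0 0 0 0 0 -0.12;0.3 0 0 0 0 0 -0.24;0.3 0 0 0 0 0 -0.36;0.3 0 0 0 0 0 -0.48;0.3 0 0 0 0 0 -0.6' >/dev/null
$M '0.3 0 0 0 0 0 -0.12;0.3 0 0 0 0 0 -0.24;0.3 0 0 0 0 0 -0.36;0.3 0 0 0 0 0 -0.48;0.3 0 0 0 0 0 -0.6' >/dev/null
$M '0.3 0 0 0 0 0 -0.12;0.3 0 0 0 0 0 -0.24;0.3 0 0 0 0 0 -0.36;0.3 0 0 0 0 0 -0.48;0.3 0 0 0 0 0 -0.48'
python3 go.py 584 -71.5 118 0.089
python3 - <<'E'
from h import *
d=grab("side",4);t=grab("top",4);print(blobs(d,"green",(280,200,340,260)),blobs(d,"red",(205,160,245,200)));print(blobs(t,"red",(150,195,215,225)),blobs(t,"green",(285,160,312,200)))
b=lambda im,x:cv2.resize(im[x[1]:x[3],x[0]:x[2]],None,fx=4,fy=4,interpolation=cv2.INTER_CUBIC)
C=np.hstack([b(t,(145,150,245,250)),b(d,(200,140,300,240))]);cv2.imwrite("pics/c6.png",C[:,:,::-1])
E
```

```text
clock: 9.77
eef_pos: [578.0, -72.7, 116.9]
tcp_rot: [0.675, 0.738, -0.0, -0.0]
ft_force: [0.2, -0.1, 0.7]
width: 0.701
gripper_force: 0.0
shift cm [ 0.07  0.6  -0.11] turn [-0. -0. -0.] j6 -0.33 tcp [578.  -72.7 116.9] t 9.77 w 0.701 F [ 0.2 -0.1  0.7]
[(array([302.34, 241.81]), 68.15625), (array([313.73, 230.59]), 23.6875)] [(array([230.18, 179.98]), 42.5)]
[(array([169.62, 209.66]), 243.4375)] []
```

View pics/c6.png

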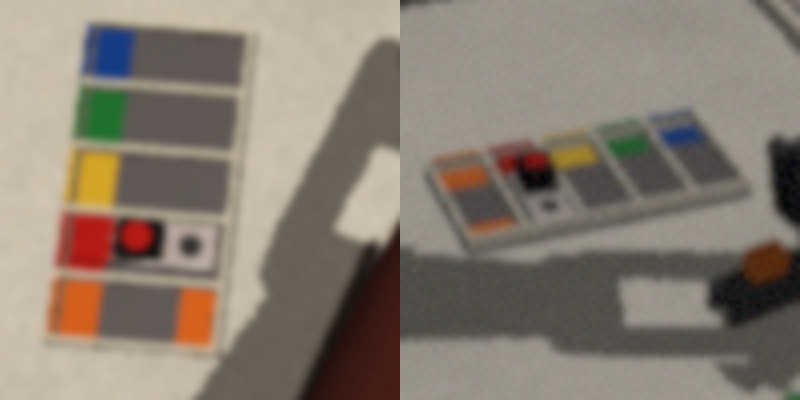

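The red slide lies flat in its compartment, its red end at the patch (top crop: dot at (138,236)). Next is the green slide.

```bash
M="python3 -m handwheel"
$M '0.3 0 0.6 4 0 0 0;0.3 0 0.6 8 0 0 0;0.3 0 0.6 9.6 0 0 0;0.3 0 0.6 10.4 0 0 0;0.3 0 0.6 10.4 0 0 0'
$M '1 0 0 0 0 0 0;1 0 0 0 0 0 0;1 0 0 0 0 0 0;1 0 0 0 0 0 0;1 0 0 0 0 0 0' 40
$M '1 0 0 0 0 0 0;1 0 0 0 0 0 0;1 0 0 -3 0 0 0;1 0 0 -6 0 0 0;1 0 0 -9 0 0 0'
$M '1 0 0 0 0 0 0;1 0 0 0 0 0 0;1 0 0 0 0 0 0'
python3 go.py 553 250.4 98 -1.589
```

```text
clock: 10.28
eef_pos: [582.1, -71.7, 10.7]
tcp_rot: [0.676, 0.737, -0.001, -0.002]
ft_force: [-1.2, 0.1, 0.1]
width: 0.701
gripper_force: 0.0
clock: 10.7
eef_pos: [586.5, -72.8, 15.8]
tcp_rot: [0.676, 0.737, 0.001, 0.002]
ft_force: [-0.1, -0.5, 6.2]
width: 0.338
gripper_force: 41.8
clock: 11.12
eef_pos: [583.2, -72.0, 103.5]
tcp_rot: [0.676, 0.737, -0.001, -0.001]
ft_force: [0.3, 0.2, -1.4]
width: 0.342
gripper_force: 41.0
clock: 11.37
eef_pos: [583.6, -72.1, 102.8]
tcp_rot: [0.676, 0.737, -0.0, -0.0]
ft_force: [-0.7, 0.7, -1.3]
width: 0.337
gripper_force: 41.0
shift cm [32.39 -0.25  0.49] turn [-1.000e-03  1.000e-03  1.676e+00] j6 -0.33 tcp [583.6 -72.1 102.8] t 11.37 w 0.337 F [-0.7  0.7 -1.3]
```

```bash
M="python3 -m handwheel"
$M '1 4 0 0 0 0 0;1 8 0 0 0 0 0;1 12 0 0.2 0 0 0;1 16 -0.1 0.2 0 0 0;1 18 -0.1 0.2 0 0 0' >/dev/null
$M '1 4 0 0 0 0 0;1 8 0 0 0 0 0;1 12 0 0 0 0 0;1 14.4 -0.1 0 0 0 0;1 14.4 -0.1 0 0 0 0' >/dev/null
$M '1 0 0 0 0 0 0.12;1 0 0 0 0 0 0.24;1 0 0 0 0 0 0.36;1 0 0 0 0 0 0.48;1 0 0 0 0 0 0.6' >/dev/null
$M '1 0 0 0 0 0 0.12;1 0 0 0 0 0 0.24;1 0 0 0 0 0 0.36;1 0 0 0 0 0 0.48;1 0 0 0 0 0 0.6' >/dev/null
$M '1 0 0 0 0 0 0.12;1 0 0 0 0 0 0.24;1 0 0 0 0 0 0.36;1 0 0 0 0 0 0.48;1 0 0 0 0 0 0.48'
$M '1 0 0 0 0 0 0;1 0 0 0 0 0 0'
python3 go.py 553 250.4 40 -1.589
python3 - <<'E'
from h import *
t=grab("top",5);print(blobs(t,"green",(150,160,215,200)))
d=grab("side",5);print(blobs(d,"green",(225,130,285,195)))
E
```

```text
clock: 13.45
eef_pos: [552.5, 248.9, 98.9]
tcp_rot: [1.0, -0.012, -0.002, 0.001]
ft_force: [-0.7, -0.7, -1.3]
width: 0.336
gripper_force: 41.0
clock: 13.62
eef_pos: [553.3, 249.6, 100.0]
tcp_rot: [1.0, -0.01, -0.001, 0.0]
ft_force: [-0.0, 0.8, -1.1]
width: 0.339
gripper_force: 41.0
shift cm [-0.02 -0.08  6.  ] turn [ 0.001  0.002 -0.002] j6 1.9 tcp [553.3 249.6 100. ] t 13.62 w 0.339 F [-0.   0.8 -1.1]
[]
[]
```

```bash
M="python3 -m handwheel"
$M '1 0 -0.1 3 0 0 0;1 0 -0.1 5 0 0 0;1 0 -0.1 6 0 0 0;1 0 -0.1 6.5 0 0 0;1 0 -0.1 6.5 0 0 0'
$M '1 0 0 0.7 0 0 0;1 0 0 1.2 0 0 0;1 0 0 1.5 0 0 0;1 0 0 1.7 0 0 0;1 0 0 1.7 0 0 0'
$M '0.45 0 0 0 0 0 0;0.45 0 0 0 0 0 0;0.45 0 0 0 0 0 0;0.45 0 0 0 0 0 0'
$M '0.45 0 0 -3 0 0 0;0.45 0 0 -7 0 0 0;0.35 0 0 -10 0 0 0;0.3 0 0 -11 0 0 0;0.3 0 0 -11 0 0 0'
python3 go.py 574 60 130 1.5
```

```text
clock: 14.13
eef_pos: [553.1, 251.0, 34.9]
tcp_rot: [1.0, -0.011, -0.001, 0.0]
ft_force: [-0.3, -0.7, -1.0]
width: 0.342
gripper_force: 41.0
clock: 14.55
eef_pos: [556.0, 252.2, 30.6]
tcp_rot: [1.0, -0.011, -0.001, 0.0]
ft_force: [-22.1, -7.4, 48.4]
width: 0.341
gripper_force: 47.6
clock: 14.88
eef_pos: [554.4, 251.4, 19.4]
tcp_rot: [1.0, -0.011, 0.0, -0.0]
ft_force: [-0.4, 0.1, 0.2]
width: 0.547
gripper_force: 0.0
clock: 15.3
eef_pos: [557.1, 252.3, 133.1]
tcp_rot: [1.0, -0.011, 0.004, -0.001]
ft_force: [0.6, 0.1, 0.2]
width: 0.703
gripper_force: 0.0
shift cm [ 2.11 19.19  0.28] turn [ 0.011 -0.004 -3.093] j6 1.9 tcp [557.1 252.3 133.1] t 15.3 w 0.703 F [0.6 0.1 0.2]
```

The green slide met a wall (48 N) and was released. I move clear and look.

```bash
M="python3 -m handwheel"
$M '0.3 0 4 0 0 0 0;0.3 0 8 0 0 0 0;0.3 0 12 0 0 0 0;0.3 0 16 0 0 0 0;0.3 0 20 0 0 0 0' >/dev/null
$M '0.3 0 4 0 0 0 0;0.3 0 8 0 0 0 0;0.3 0 12 0 0 0 0;0.3 0 16 0 0 0 0;0.3 0 18 0 0 0 0'
python3 - <<'E'
from h import *
d=grab("side",6);t=grab("top",6)
print(blobs(t,"green",(150,160,215,200)),blobs(d,"green",(225,130,285,195)))
o=blobs(t,"orange",(235,150,275,205));print("yoke",o)
h=cv2.resize(t[150:206,235:275],None,fx=4,fy=4,interpolation=cv2.INTER_CUBIC);v=cv2.cvtColor(h,cv2.COLOR_RGB2HSV)
m=((v[...,2]<75)|((v[...,1]>140)&(v[...,0]<20))).astype(np.uint8)
c=max(cv2.findContours(m,0,1)[0],key=cv2.contourArea);r=cv2.minAreaRect(c);b=cv2.boxPoints(r)/4-.375+[235,150]
print(r,np.array([plane("top",q,16) for q in b]))
b=lambda im,x:cv2.resize(im[x[1]:x[3],x[0]:x[2]],None,fx=4,fy=4,interpolation=cv2.INTER_CUBIC)
C=np.hstack([b(t,(145,140,275,250)),b(d,(205,150,275,260))]);cv2.imwrite("pics/c7.png",C[:,:,::-1])
E
```

```text
clock: 16.13
eef_pos: [543.7, -132.2, 126.5]
tcp_rot: [1.0, -0.012, -0.002, 0.0]
ft_force: [0.1, 0.3, 1.0]
width: 0.704
gripper_force: 0.0
[(array([172.62, 177.66]), 203.0)] [(array([256.47, 173.42]), 37.90625)]
yoke [(array([252.21, 173.8 ]), 107.59375)]
((73.28166198730469, 109.86244201660156), (112.53739929199219, 47.77717590332031), 82.40535736083984) [[608.25  83.78]
 [615.16  50.56]
 [534.43  34.1 ]
 [527.69  66.88]]
```

View pics/c7.png

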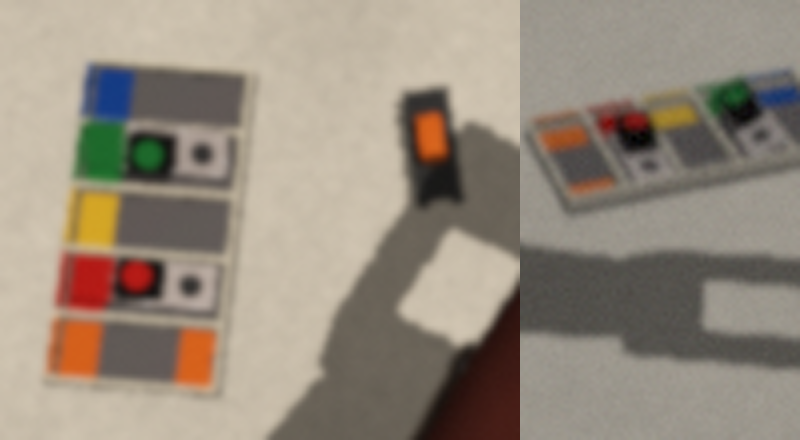

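Both slides lie flat, coloured ends at the patches (green dot at crop (149,155), red at (138,276)). The yoke is centred near (572,59) with yaw about 0.2. I grasp it across its block.

```bash
python3 -c "
from h import *
print(plane('top',(179.1,208.6),34),plane('top',(181.9,178.4),34))"; python3 go.py 572.5 59 127 -1.376
```

```text
[463.66 252.38] [549.29 254.15]
shift cm [  2.33 -19.13  -0.04] turn [-0.001  0.004 -0.222] j6 1.24 tcp [ 544.  -131.6  126.6] t 16.23 w 0.699 F [-0.1  0.2  0.2]
```

```bash
M="python3 -m handwheel"
$M '0.4 0.6 -4 0 0 0 -0.06;0.4 1.2 -8 0 0 0 -0.12;0.4 1.8 -12 0 0 0 -0.18;0.4 2.3 -16 0 0 0 -0.222;0.4 2.3 -19.1 0 0 0 -0.222'
$M '0.4 0 0 0 0 0 0;0.4 0 0 4 0 0 0;0.4 0 0 7 0 0 0;0.4 0 0 7 0 0 0'
python3 go.py 572.5 59 30 -1.376
```

```text
clock: 16.65
eef_pos: [571.7, 65.8, 127.1]
tcp_rot: [0.995, 0.101, -0.001, -0.001]
ft_force: [0.1, -0.8, -0.3]
width: 0.601
gripper_force: 0.0
clock: 16.98
eef_pos: [564.9, 62.9, 50.8]
tcp_rot: [0.995, 0.1, -0.008, -0.001]
ft_force: [-2.4, 0.2, -0.9]
width: 0.602
gripper_force: 0.0
shift cm [0.7  0.54 2.07] turn [-0.004  0.017  0.006] j6 1.36 tcp [564.9  62.9  50.8] t 16.98 w 0.602 F [-2.4  0.2 -0.9]
```

```bash
M="python3 -m handwheel"
$M '0.4 0 0 0 0 0 0;0.4 0 0 0 0 0 0;0.4 0 0 0 0 0 0' >/dev/null
python3 go.py 572.5 59 30 -1.376
```

```text
shift cm [-0.27  0.23  3.12] turn [ 0.001 -0.003  0.005] j6 1.36 tcp [574.6  61.7  61.2] t 17.23 w 0.6 F [-0.1 -0.1  0.2]
```

```bash
M="python3 -m handwheel"
$M '0.4 -0.2 0.2 1.5 0 0 0;0.4 -0.2 0.2 2.5 0 0 0;0.4 -0.2 0.2 3.1 0 0 0;0.4 -0.2 0.2 3.1 0 0 0;0.4 -0.2 0.2 3.1 0 0 0'
$M '1 0 0 0 0 0 0;1 0 0 0 0 0 0;1 0 0 0 0 0 0;1 0 0 0 0 0 0;1 0 0 0 0 0 0' 60
$M '1 0 0 0 0 0 0;1 0 0 0 0 0 0;1 0 0 0 0 0 0'
$M '1 0 0 -2 0 0 0;1 0 0 -4 0 0 0;1 0 0 -6 0 0 0;1 0 0 -7 0 0 0;1 0 0 -7 0 0 0'
$M '1 0 0 0 0 0 0;1 0 0 0 0 0 0;1 0 0 0 0 0 0'
python3 go.py 572.5 59 100 -1.376
```

```text
clock: 17.65
eef_pos: [571.3, 59.5, 28.4]
tcp_rot: [0.995, 0.1, -0.0, -0.0]
ft_force: [0.4, 0.0, 0.5]
width: 0.601
gripper_force: 0.0
clock: 18.07
eef_pos: [572.1, 59.5, 29.1]
tcp_rot: [0.995, 0.1, 0.001, 0.0]
ft_force: [0.5, -0.5, 3.2]
width: 0.191
gripper_force: 60.5
clock: 18.32
eef_pos: [572.1, 59.5, 29.1]
tcp_rot: [0.995, 0.1, 0.001, 0.0]
ft_force: [-0.4, -0.6, 5.2]
width: 0.191
gripper_force: 60.8
clock: 18.73
eef_pos: [573.0, 59.7, 100.3]
tcp_rot: [0.995, 0.1, 0.002, 0.0]
ft_force: [1.1, -0.3, -2.4]
width: 0.197
gripper_force: 59.8
clock: 18.98
eef_pos: [569.7, 59.6, 96.2]
tcp_rot: [0.995, 0.1, -0.002, -0.0]
ft_force: [0.6, -0.3, -1.6]
width: 0.197
gripper_force: 59.7
shift cm [ 0.26  0.11 -0.38] turn [-0.001  0.004  0.005] j6 1.35 tcp [569.7  59.6  96.2] t 18.98 w 0.197 F [ 0.6 -0.3 -1.6]
```

The yoke is held (17 mm). Now a precise measurement of the seat from the unobstructed first top picture.

```bash
python3 - <<'E'
from h import *
t=load("top",0)
k=12;x0,y0,x1,y1=355,175,395,232
c=cv2.resize(t[y0:y1,x0:x1],None,fx=k,fy=k,interpolation=cv2.INTER_CUBIC)
cv2.imwrite("pics/c8a.png",c[:,:,::-1])
# rows: print hue classes along row scan
h=cv2.cvtColor(c,cv2.COLOR_RGB2HSV).astype(int)
def px(u,v): return ((u+.5)/k-.5+x0,(v+.5)/k-.5+y0)
pts=[]
for r in range(188,228,3):
    v=int((r-y0+.5)*k)
    blue=(h[v,:,0]>95)&(h[v,:,0]<130)&(h[v,:,1]>70)
    org=(h[v,:,0]<20)&(h[v,:,1]>120)
    wh=(h[v,:,1]<75)&(h[v,:,2]>135)
    f=lambda m:(round(px(np.where(m)[0].min(),0)[0],1),round(px(np.where(m)[0].max(),0)[0],1)) if m.any() else None
    print(r,"blue",f(blue),"or",f(org),"vals",[tuple(t[r,x]) for x in range(366,376)][::1] if r in(194,218) else "")
for n,e in(("TL",(597,117)),("TR",(755,150)),("BR",(723,288)),("BL",(567,255))):
    print(n,plane("top",((e[0]+.5)/4.5-.5+235,(e[1]+.5)/4.5-.5+125),66))
g=t[140:200,360:415]
G=cv2.resize(g,None,fx=8,fy=8,interpolation=cv2.INTER_CUBIC)
cv2.imwrite("pics/c8.png",np.hstack([cv2.resize(c,None,fx=480/c.shape[0]*.75,fy=480/c.shape[0]*.75)[:360],cv2.resize(G,(330,360))])[:,:,::-1])
E
python3 - <<'E'
import cv2,numpy as np
a=cv2.imread("pics/c8a.png");t=cv2.imread("pics/top0.png")
a=cv2.resize(a,None,fx=10/12,fy=10/12);b=cv2.resize(t[146:192,363:403],None,fx=10,fy=10,interpolation=cv2.INTER_CUBIC)
C=np.zeros((590,800,3),np.uint8);C[:570,:400]=a[:570];C[:460,400:]=b
for i in range(0,590,50): C[i,:,:]=C[i]//2+60
cv2.imwrite("pics/c8.png",C)
E
```

```text
188 blue (np.float64(359.0), np.float64(387.7)) or (np.float64(372.0), np.float64(377.1)) vals 
191 blue (np.float64(368.5), np.float64(389.5)) or (np.float64(371.1), np.float64(377.0)) vals 
194 blue (np.float64(368.5), np.float64(391.7)) or (np.float64(370.5), np.float64(375.9)) vals [(np.uint8(139), np.uint8(130), np.uint8(116)), (np.uint8(114), np.uint8(108), np.uint8(100)), (np.uint8(69), np.uint8(70), np.uint8(76)), (np.uint8(35), np.uint8(40), np.uint8(57)), (np.uint8(47), np.uint8(31), np.uint8(40)), (np.uint8(87), np.uint8(40), np.uint8(24)), (np.uint8(128), np.uint8(57), np.uint8(20)), (np.uint8(150), np.uint8(68), np.uint8(22)), (np.uint8(155), np.uint8(72), np.uint8(26)), (np.uint8(139), np.uint8(71), np.uint8(40))]
197 blue (np.float64(368.2), np.float64(368.9)) or (np.float64(369.9), np.float64(375.1)) vals 
200 blue (np.float64(367.5), np.float64(368.2)) or (np.float64(369.2), np.float64(374.4)) vals 
203 blue (np.float64(366.8), np.float64(367.5)) or (np.float64(368.5), np.float64(373.8)) vals 
206 blue (np.float64(366.0), np.float64(367.0)) or (np.float64(368.0), np.
[... 205 characters left out ...]
.uint8(100), np.uint8(96), np.uint8(81)), (np.uint8(133), np.uint8(127), np.uint8(106)), (np.uint8(155), np.uint8(148), np.uint8(125)), (np.uint8(156), np.uint8(149), np.uint8(128)), (np.uint8(135), np.uint8(132), np.uint8(120)), (np.uint8(116), np.uint8(114), np.uint8(111)), (np.uint8(124), np.uint8(120), np.uint8(113)), (np.uint8(141), np.uint8(132), np.uint8(120)), (np.uint8(149), np.uint8(140), np.uint8(124)), (np.uint8(150), np.uint8(140), np.uint8(125))]
221 blue (np.float64(363.1), np.float64(363.1)) or None vals 
224 blue (np.float64(361.5), np.float64(364.8)) or None vals 
227 blue None or None vals 
TL [ 653.12 -251.48]
TR [ 638.46 -347.63]
BR [ 550.77 -328.94]
BL [ 564.98 -235.38]
```

View pics/c8.png

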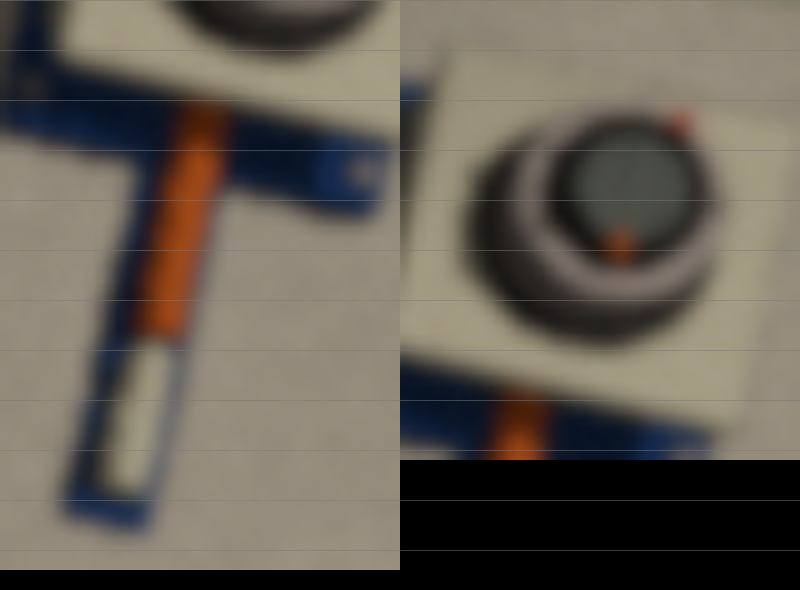

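The zoom shows the arm's top running from (376,190) to (373,207) px, the gap at row about 208.7 and the fin to row 224. The barrel disc is centred at about (385.6,164.1).

```bash
python3 - <<'E'
from h import *
p=[plane("top",q,24) for q in((375.9-2.2,194),(373.1-2.2,206),(370.35,208.8),(368.4,218))]
b=plane("top",(385.55,164.1),107);print(p,b)
for q in p[:2]+p[3:]: d=q-p[2] if q[0]>p[2][0] else p[2]-q;print("yaw",np.arctan2(d[1],d[0]))
d=b-p[2];print(np.linalg.norm(d),np.arctan2(d[1],d[0]))
E
python3 go.py 498 -273 110 -1.73
```

```text
[array([ 542.61, -280.68]), array([ 507.96, -273.58]), array([ 499.96, -272.22]), array([ 473.78, -267.38])] [ 604.37 -291.65]
yaw -0.19596991168699424
yaw -0.16839715856472776
yaw -0.18275379155147048
106.20784529436824 -0.18404893522093957
shift cm [-13.63  31.17  -1.35] turn [-0.     0.004  0.359] j6 1.35 tcp [569.7  59.6  96.2] t 18.98 w 0.197 F [ 0.6 -0.3 -1.6]
```

Arm, fin and barrel agree: seat at about (500,-272.3), yaw -0.184, ring axis (603.5,-291.5), and 106 mm against the stated 105. Carry the yoke over the seat.

```bash
M="python3 -m handwheel"
$M '1 -1.6 3.6 -0.5 0 0 0;1 -3.2 7.2 -1 0 0 0;1 -4.8 10.8 -1.5 0 0 0;1 -6.4 14.4 -1.5 0 0 0;1 -7.5 17 -1.5 0 0 0' >/dev/null
$M '1 -1.6 3.6 0 0 0 0.08;1 -3.2 7.2 0 0 0 0.16;1 -4.8 10.8 0 0 0 0.24;1 -6 14.1 0 0 0 0.32;1 -6 14.1 0 0 0 0.38'
$M '1 0 0 0 0 0 0;1 0 0 0 0 0 0;1 0 0 0 0 0 0;1 0 0 0 0 0 0'
python3 go.py 500 -272.3 60 -1.755
```

```text
clock: 19.82
eef_pos: [499.4, -278.5, 112.7]
tcp_rot: [0.996, -0.094, 0.0, 0.002]
ft_force: [0.7, 0.2, -1.5]
width: 0.191
gripper_force: 60.0
clock: 20.15
eef_pos: [500.6, -270.5, 112.6]
tcp_rot: [0.996, -0.089, -0.001, -0.001]
ft_force: [0.3, -0.3, -2.3]
width: 0.19
gripper_force: 60.0
shift cm [-0.02  0.19  5.26] turn [-0.001  0.001  0.007] j6 1.13 tcp [ 500.6 -270.5  112.6] t 20.15 w 0.19 F [ 0.3 -0.3 -2.3]
```

```bash
M="python3 -m handwheel"
$M '1 0 0.2 2 0 0 0.01;1 0 0.2 3.5 0 0 0.01;1 0 0.2 4.7 0 0 0.01;1 0 0.2 4.7 0 0 0.01;1 0 0.2 4.7 0 0 0.01'
$M '1 0 0 0 0 0 0;1 0 0 0 0 0 0;1 0 0 0 0 0 0'
python3 go.py 500 -272.3 39 -1.755
python3 - <<'E'
from h import *
d=grab("side",8);t=grab("top",8)
b=lambda im,x:cv2.resize(im[x[1]:x[3],x[0]:x[2]],None,fx=4,fy=4,interpolation=cv2.INTER_CUBIC)
C=np.hstack([b(t,(325,135,425,245)),b(d,(280,215,380,325))]);cv2.imwrite("pics/c9.png",C[:,:,::-1])
E
```

```text
clock: 20.57
eef_pos: [499.9, -272.7, 65.3]
tcp_rot: [0.996, -0.094, -0.001, -0.001]
ft_force: [0.1, -0.7, -1.8]
width: 0.19
gripper_force: 60.0
clock: 20.82
eef_pos: [501.3, -274.6, 67.6]
tcp_rot: [0.995, -0.095, 0.001, 0.001]
ft_force: [0.5, 1.0, -1.8]
width: 0.194
gripper_force: 60.0
shift cm [-0.18 -0.2   2.86] turn [ 0.001 -0.002 -0.006] j6 1.14 tcp [ 501.3 -274.6   67.6] t 20.82 w 0.194 F [ 0.5  1.  -1.8]
```

View pics/c9.png

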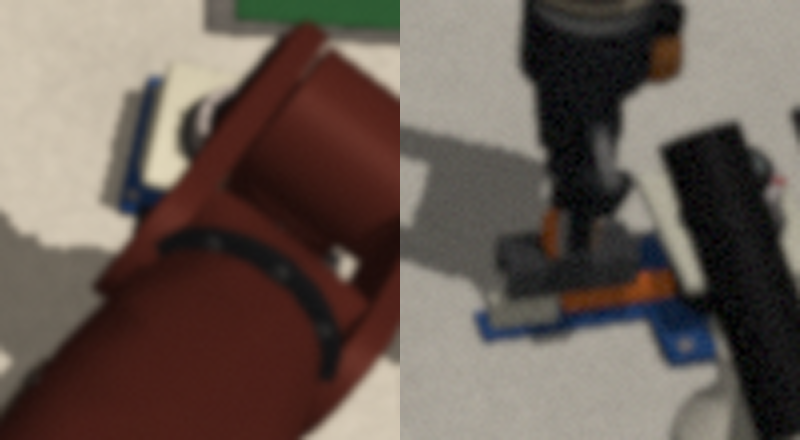

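The yoke hangs over the gap: body at side crop (568,265), gap below it at (560,297). I descend gently, watching the force.

```bash
M="python3 -m handwheel"
$M '1 0 -0.1 0.5 0 0 0;1 0 -0.1 0.8 0 0 0;1 0 -0.1 0.8 0 0 0;1 0 -0.1 0.8 0 0 0;1 0 -0.1 0.8 0 0 0'
python3 go.py 500 -272.3 39 -1.755
$M '1 0 0 0.2 0 0 0;1 0 0 0.4 0 0 0;1 0 0 0.6 0 0 0;1 0 0 0.8 0 0 0;1 0 0 0.8 0 0 0'
python3 go.py 500 -272.3 39 -1.755
```

```text
clock: 21.33
eef_pos: [500.5, -273.0, 58.1]
tcp_rot: [0.995, -0.095, -0.0, -0.0]
ft_force: [-0.1, 0.7, -2.1]
width: 0.194
gripper_force: 60.0
shift cm [-0.06 -0.06  1.91] turn [-0.     0.    -0.006] j6 1.14 tcp [ 500.5 -273.    58.1] t 21.33 w 0.194 F [-0.1  0.7 -2.1]
clock: 21.75
eef_pos: [500.2, -272.7, 49.6]
tcp_rot: [0.995, -0.095, -0.001, -0.0]
ft_force: [0.1, -0.8, -3.1]
width: 0.196
gripper_force: 60.0
shift cm [-0.02 -0.04  1.06] turn [-0.     0.001 -0.006] j6 1.14 tcp [ 500.2 -272.7   49.6] t 21.75 w 0.196 F [ 0.1 -0.8 -3.1]
```

Past the top of the arm (z 49.6) with no contact force; the slot has entered.

```bash
M="python3 -m handwheel"
$M '1 0 0 0.3 0 0 0;1 0 0 0.6 0 0 0;1 0 0 0.8 0 0 0;1 0 0 0.8 0 0 0;1 0 0 0.8 0 0 0'
$M '1 0 0 0.1 0 0 0;1 0 0 0.2 0 0 0;1 0 0 0.3 0 0 0;1 0 0 0.3 0 0 0'
python3 go.py 500 -272.3 39 -1.755
```

```text
clock: 22.17
eef_pos: [500.4, -272.9, 42.0]
tcp_rot: [0.995, -0.095, -0.0, -0.0]
ft_force: [0.3, 1.1, -2.6]
width: 0.192
gripper_force: 60.0
clock: 22.5
eef_pos: [500.5, -273.0, 39.1]
tcp_rot: [0.995, -0.095, -0.0, -0.0]
ft_force: [-0.7, -0.3, -2.3]
width: 0.195
gripper_force: 60.0
shift cm [-0.06 -0.06  0.01] turn [-0.     0.    -0.006] j6 1.14 tcp [ 500.5 -273.    39.1] t 22.5 w 0.195 F [-0.7 -0.3 -2.3]
```

```bash
M="python3 -m handwheel"
$M '1 0 0 0.1 0 0 0;1 0 0 0.2 0 0 0;1 0 0 0.2 0 0 0;1 0 0 0.2 0 0 0'
$M '0.6 0 0 0.2 0 0 0;0.5 0 0 0.2 0 0 0;0.5 0 0 0.2 0 0 0;0.5 0 0 0.1 0 0 0;0.5 0 0 0.1 0 0 0'
$M '0.5 0 0 -3 0 0 0;0.5 0 0 -6 0 0 0;0.5 0 0 -10 0 0 0;0.5 0 0 -12 0 0 0;0 0 0 -12 0 0 0'
$M '0 0 0 0 0 0 0;0 0 0 0 0 0 0;0 0 0 0 0 0 0'
python3 go.py 603.5 -291.5 160 -1.755
python3 - <<'E'
from h import *
d=grab("side",9);t=grab("top",9)
print(blobs(d,"orange",(300,250,360,310)))
b=lambda im,x:cv2.resize(im[x[1]:x[3],x[0]:x[2]],None,fx=4,fy=4,interpolation=cv2.INTER_CUBIC)
C=np.hstack([b(t,(325,135,425,245)),b(d,(290,215,390,325))]);cv2.imwrite("pics/c10.png",C[:,:,::-1])
E
```

```text
clock: 22.83
eef_pos: [500.6, -273.0, 39.0]
tcp_rot: [0.995, -0.095, -0.0, -0.0]
ft_force: [-4.1, 2.4, 7.9]
width: 0.192
gripper_force: 61.3
clock: 23.25
eef_pos: [500.8, -273.2, 36.4]
tcp_rot: [0.995, -0.095, 0.0, 0.0]
ft_force: [-0.1, -0.9, 0.0]
width: 0.5
gripper_force: 0.0
clock: 23.67
eef_pos: [504.6, -275.8, 163.3]
tcp_rot: [0.995, -0.095, 0.006, 0.003]
ft_force: [0.9, 0.4, 1.2]
width: 0.624
gripper_force: 0.0
clock: 23.92
eef_pos: [499.3, -272.1, 154.1]
tcp_rot: [0.995, -0.095, -0.002, -0.001]
ft_force: [-0.1, 0.8, -0.5]
width: 0.996
gripper_force: 0.0
shift cm [10.6  -0.07 -0.63] turn [-0.002  0.004 -0.006] j6 1.14 tcp [ 499.3 -272.1  154.1] t 23.92 w 0.996 F [-0.1  0.8 -0.5]
[(array([320.95, 281.54]), 137.0), (array([342.49, 285.8 ]), 59.46875)]
```

View pics/c10.png

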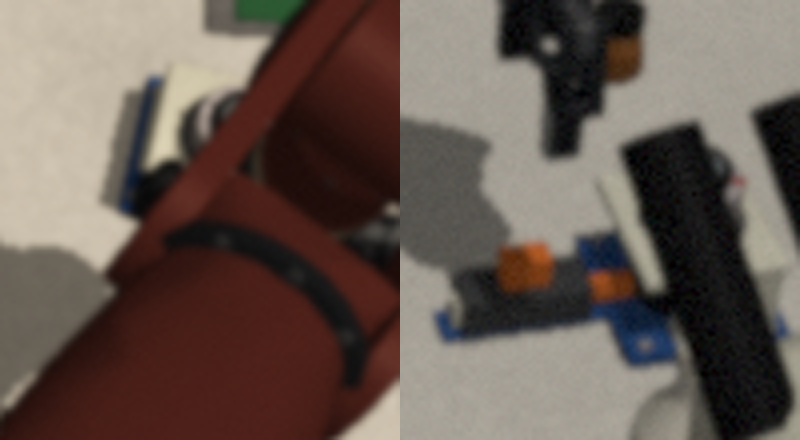

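The yoke is seated: contact came at TCP z 39 as predicted, and it bridges arm and fin around side crop (525,290). Now the ring, which needs about 2.7 rad clockwise. I preset the wrist so one stroke covers it.

```bash
M="python3 -m handwheel"
$M '0 4 0 -0.6 0 0 0;0 8 0 -0.6 0 0 0;0 10.5 0 -0.6 0 0 0;0 10.5 0 -0.6 0 0 0;0 10.5 0 -0.6 0 0 0' >/dev/null
$M '0 0 0 0 0 0 -0.12;0 0 0 0 0 0 -0.24;0 0 0 0 0 0 -0.36;0 0 0 0 0 0 -0.48;0 0 0 0 0 0 -0.6' >/dev/null
$M '0 0 0 0 0 0 -0.12;0 0 0 0 0 0 -0.24;0 0 0 0 0 0 -0.36;0 0 0 0 0 0 -0.48;0 0 0 0 0 0 -0.6' >/dev/null
$M '0 0 0 0 0 0 -0.12;0 0 0 0 0 0 -0.24;0 0 0 0 0 0 -0.36;0 0 0 0 0 0 -0.48;0 0 0 0 0 0 -0.6' >/dev/null
$M '0 0 0 0 0 0 -0.12;0 0 0 0 0 0 -0.24;0 0 0 0 0 0 -0.36;0 0 0 0 0 0 -0.48;0 0 0 0 0 0 -0.6' >/dev/null
$M '0 0 0 0 0 0 0;0 0 0 0 0 0 0;0 0 0 0 0 0 0'
python3 go.py 603.6 -291.9 140 0.65
```

```text
clock: 26.35
eef_pos: [602.8, -292.6, 161.8]
tcp_rot: [0.45, 0.893, 0.0, -0.001]
ft_force: [0.6, 0.3, -0.3]
width: 1.0
gripper_force: 0.0
shift cm [0.01 0.11 2.18] turn [-0.001 -0.001 -0.014] j6 -1.19 tcp [ 602.8 -292.6  161.8] t 26.35 w 1.0 F [ 0.6  0.3 -0.3]
```

```bash
M="python3 -m handwheel"
$M '0 0 0.1 2.5 0 0 0;0 0 0.1 4.5 0 0 0;0 0 0.1 5.5 0 0 0;0 0 0.1 5.5 0 0 0;0 0 0.1 5.5 0 0 0'
$M '0 0 0 1 0 0 0;0 0 0 2 0 0 0;0 0 0 2.8 0 0 0;0 0 0 2.8 0 0 0;0 0 0 2.8 0 0 0'
python3 go.py 603.6 -291.9 78 0.636
```

```text
clock: 26.77
eef_pos: [603.9, -291.9, 106.5]
tcp_rot: [0.45, 0.893, 0.0, -0.001]
ft_force: [0.0, -0.3, 0.6]
width: 0.999
gripper_force: 0.0
clock: 27.18
eef_pos: [603.8, -291.9, 78.1]
tcp_rot: [0.449, 0.893, 0.0, -0.001]
ft_force: [0.3, 0.5, -0.1]
width: 1.002
gripper_force: 0.0
shift cm [ 0.01 -0.02  0.01] turn [-0.001 -0.002  0.003] j6 -1.19 tcp [ 603.8 -291.9   78.1] t 27.18 w 1.002 F [ 0.3  0.5 -0.1]
```

```bash
M="python3 -m handwheel"
$M '1 0 0 0 0 0 0;1 0 0 0 0 0 0;1 0 0 0 0 0 0;1 0 0 0 0 0 0;1 0 0 0 0 0 0' 40
$M '1 0 0 0 0 0 0.1;1 0 0 0 0 0 0.2;1 0 0 0 0 0 0.3;1 0 0 0 0 0 0.3;1 0 0 0 0 0 0.3'
python3 -c "
from station import ctrl
print(ctrl.observe()['moment'],ctrl.observe()['joint_pos'][5])"; python3 go.py 603.6 -291.9 78 0.336
```

```text
clock: 27.6
eef_pos: [603.3, -293.9, 80.8]
tcp_rot: [0.449, 0.894, -0.002, -0.001]
ft_force: [-4.9, -1.8, 5.5]
width: 0.628
gripper_force: 42.9
clock: 28.02
eef_pos: [602.8, -294.2, 80.9]
tcp_rot: [0.578, 0.816, -0.002, -0.001]
ft_force: [-6.4, -2.7, 6.2]
width: 0.627
gripper_force: 42.9
[-0.41336561  1.18964696 -0.06957567] -0.8934003743225836
shift cm [0.19 0.15 0.28] turn [-0.005  0.001  0.003] j6 -0.89 tcp [ 602.8 -294.2   80.9] t 28.02 w 0.627 F [-6.4 -2.7  6.2]
```

```bash
M="python3 -m handwheel"
$M '1 -0.15 -0.12 0 0 0 0.1;1 -0.15 -0.12 0 0 0 0.2;1 -0.15 -0.12 0 0 0 0.3;1 -0.15 -0.12 0 0 0 0.4;1 -0.15 -0.12 0 0 0 0.5'
python3 - <<'E'
from h import *
s=ctrl.observe();print(s["moment"],s["joint_pos"][5])
d=grab("side",10);t=grab("top",10)
b=lambda im,x:cv2.resize(im[x[1]:x[3],x[0]:x[2]],None,fx=6,fy=6,interpolation=cv2.INTER_CUBIC)
C=np.hstack([b(t,(355,135,420,235)),b(d,(305,225,370,325))]);cv2.imwrite("pics/c11.png",C[:,:,::-1])
E
python3 go.py 603 -294 78 -0.164
```

```text
clock: 28.43
eef_pos: [601.8, -294.3, 80.8]
tcp_rot: [0.763, 0.647, -0.002, -0.002]
ft_force: [-7.8, 1.2, 7.2]
width: 0.627
gripper_force: 43.2
[0.18 1.27 0.15] -0.39229658405558315
shift cm [0.05 0.12 0.28] turn [-0.005  0.     0.001] j6 -0.39 tcp [ 601.8 -294.3   80.8] t 28.53 w 0.631 F [-7.3  1.3  7.5]
```

View pics/c11.png

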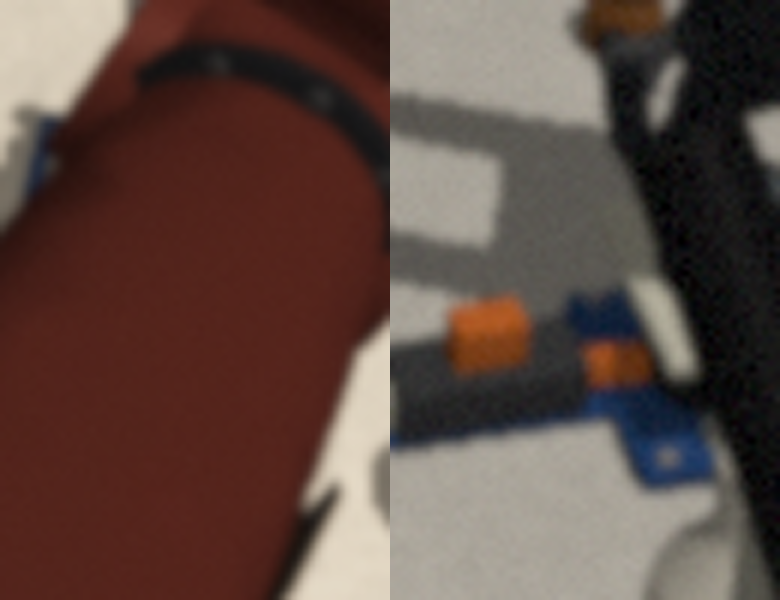

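The ring is being turned: moment 0.15 N m matches its friction, and the yoke sits still at side crop (490,350). Continue the stroke.

```bash
M="python3 -m handwheel"
$M '1 0 0 0 0 0 0.1;1 0 0 0 0 0 0.2;1 0 0 0 0 0 0.3;1 0 0 0 0 0 0.4;1 0 0 0 0 0 0.5'
python3 -c "
from station import ctrl
print(ctrl.observe()['moment'],ctrl.observe()['joint_pos'][5])"
$M '1 0 0 0 0 0 0.1;1 0 0 0 0 0 0.2;1 0 0 0 0 0 0.3;1 0 0 0 0 0 0.4;1 0 0 0 0 0 0.5'
python3 -c "
from station import ctrl
print(ctrl.observe()['moment'],ctrl.observe()['joint_pos'][5])"
$M '1 0 0 0 0 0 0.1;1 0 0 0 0 0 0.2;1 0 0 0 0 0 0.3;1 0 0 0 0 0 0.4;1 0 0 0 0 0 0.5'
python3 - <<'E'
from h import *
s=ctrl.observe();print(s["moment"],s["joint_pos"][5]);d=grab("side",11);print(blobs(d,"orange",(300,250,360,310)))
E
```

```text
clock: 28.95
eef_pos: [600.9, -293.9, 80.8]
tcp_rot: [0.899, 0.438, -0.003, -0.002]
ft_force: [-10.0, 2.9, 9.2]
width: 0.625
gripper_force: 43.4
[0.29358638 1.52029457 0.17255202] 0.10771049117870617
clock: 29.37
eef_pos: [600.3, -293.2, 80.8]
tcp_rot: [0.979, 0.202, -0.004, -0.002]
ft_force: [-10.9, 4.0, 11.5]
width: 0.626
gripper_force: 43.5
[0.61718113 1.89021956 0.22870096] 0.6077588501982547
clock: 29.78
eef_pos: [600.1, -292.2, 80.8]
tcp_rot: [0.999, -0.047, -0.005, -0.002]
ft_force: [-11.5, 5.8, 12.7]
width: 0.63
gripper_force: 43.6
[1.14 1.83 0.17] 1.1077620067340486
[(array([320.92, 280.28]), 146.09375), (array([342.36, 285.  ]), 58.53125)]
```

```bash
M="python3 -m handwheel"
$M '1 0 0 0 0 0 0.1;1 0 0 0 0 0 0.2;1 0 0 0 0 0 0.3;1 0 0 0 0 0 0.3'
python3 -c "
from station import ctrl
print(ctrl.observe()['moment'],ctrl.observe()['joint_pos'][5])"
$M '1 0 0 0 0 0 0.08;1 0 0 0 0 0 0.16;1 0 0 0 0 0 0.16'
python3 -c "
from station import ctrl
print(ctrl.observe()['moment'],ctrl.observe()['joint_pos'][5])"
```

```text
clock: 30.17
eef_pos: [600.3, -291.5, 80.8]
tcp_rot: [0.981, -0.195, -0.005, -0.002]
ft_force: [-12.3, 6.4, 12.6]
width: 0.623
gripper_force: 43.6
[ 1.30634771  1.63703197 -0.05257064] 1.4068073127865375
clock: 30.42
eef_pos: [600.5, -291.3, 80.8]
tcp_rot: [0.962, -0.273, -0.005, -0.002]
ft_force: [-11.9, 7.3, 12.3]
width: 0.627
gripper_force: 43.6
[ 1.42357528  1.57308553 -0.03571259] 1.5660980200938253
```

```bash
M="python3 -m handwheel"
for i in 1; do
$M '1 0 0 0 0 0 0.06;1 0 0 0 0 0 0.12' | grep ft; python3 -c "
from station import ctrl
s=ctrl.observe();print(s['moment'],s['effort'][5],s['joint_pos'][5])"
$M '1 0 0 0 0 0 0.06;1 0 0 0 0 0 0.12' | grep ft; python3 -c "
from station import ctrl
s=ctrl.observe();print(s['moment'],s['effort'][5],s['joint_pos'][5])"
done
python3 - <<'E'
from h import *
d=grab("side",12);print(blobs(d,"orange",(300,250,360,310)),blobs(d,"red",(360,245,390,290),3))
d=load("side",0);print(blobs(d,"red",(360,245,390,290),3))
E
```

```text
ft_force: [-3.8, 3.0, 5.3]
[0.2969058  0.50959786 0.64675046] 0.09721372509375215 1.683947861877411
ft_force: [2.6, -2.6, -0.9]
[-0.65213233 -0.28858738  0.66382773] 0.42897035367786884 1.8036791773358842
[(array([320.99, 280.21]), 144.65625), (array([342.42, 285.02]), 57.3125)] []
[]
```

The moment jumped to 0.65 N m and the grip slid, so the ring is at its stop. The arm and yoke blobs are unmoved. Release, rise, move aside and check the ring mark.

```bash
M="python3 -m handwheel"
$M '0.5 0 0 0 0 0 0;0 0 0 0 0 0 0;0 0 0 0 0 0 0;0 0 0 0 0 0 0;0 0 0 0 0 0 0'
$M '0 0 0 -2 0 0 0;0 0 0 -5 0 0 0;0 0 0 -8 0 0 0;0 0 0 -8 0 0 0;0 0 0 -8 0 0 0'
python3 go.py 500 -100 160 -1.755
```

```text
clock: 31.22
eef_pos: [603.6, -293.8, 78.9]
tcp_rot: [0.923, -0.385, -0.0, -0.0]
ft_force: [-0.1, 0.3, -0.4]
width: 0.999
gripper_force: 0.0
clock: 31.63
eef_pos: [605.8, -295.2, 162.8]
tcp_rot: [0.923, -0.385, 0.003, 0.0]
ft_force: [-0.3, 0.4, -0.2]
width: 1.005
gripper_force: 0.0
shift cm [-21.31  -6.22   0.16] turn [ 0.    -0.006 -0.606] j6 1.8 tcp [ 605.8 -295.2  162.8] t 31.63 w 1.005 F [-0.3  0.4 -0.2]
```

```bash
M="python3 -m handwheel"
$M '0 -4 -1.2 0 0 0 0;0 -8 -2.4 0 0 0 0;0 -12 -3.6 0 0 0 0;0 -16 -4.8 0 0 0 0;0 -20 -6 0 0 0 0' >/dev/null
$M '0 -1.3 0 0 0 0 -0.12;0 -1.3 0 0 0 0 -0.24;0 -1.3 0 0 0 0 -0.36;0 -1.3 0 0 0 0 -0.48;0 -1.3 0 0 0 0 -0.6'
python3 - <<'E'
from h import *
t=grab("top",13);d=grab("side",13)
for n,i in((13,t),(0,load("top",0))):
  for c in("red","orange"): print(n,c,blobs(i,c,(370,150,400,182),0.5,50))
print("arm/yoke",blobs(t,"orange",(355,180,395,230)))
print("slides",blobs(t,"red",(150,150,215,245)),blobs(t,"green",(150,150,215,245)),blobs(load("top",6),"red",(150,150,215,245)),blobs(load("top",6),"green",(150,150,215,245)))
a=cv2.resize(t[148:232,358:402],None,fx=7,fy=7,interpolation=cv2.INTER_CUBIC);b=cv2.resize(t[150:245,150:215],None,fx=6,fy=6,interpolation=cv2.INTER_CUBIC)
C=np.zeros((590,308+390,3),np.uint8);C[:588,:308]=a;C[:570,308:]=b;cv2.imwrite("pics/c12.png",C[:,:,::-1])
E
python3 go.py 500.5 -273 150 -1.755
```

```text
clock: 32.47
eef_pos: [495.5, -100.2, 157.6]
tcp_rot: [0.996, -0.092, -0.002, -0.0]
ft_force: [0.4, -0.7, 0.2]
width: 0.995
gripper_force: 0.0
13 red [(array([383.06, 171.66]), 2.40625)]
13 orange [(array([384.  , 170.27]), 8.1875)]
0 red []
0 orange [(array([384.5 , 170.41]), 7.65625)]
arm/yoke [(array([371.39, 205.59]), 104.5625), (array([373.37, 189.25]), 34.9375)]
slides [(array([169.54, 209.66]), 243.15625)] [(array([170.23, 177.49]), 159.71875), (array([181.52, 178.29]), 38.96875)] [(array([169.62, 209.66]), 243.46875)] [(array([172.62, 177.66]), 203.0)]
shift cm [ 3.75 16.86  0.75] turn [-0.001  0.003 -0.006] j6 1.42 tcp [ 495.6 -100.4  157.7] t 32.57 w 0.993 F [ 0.7 -0.5 -0.3]
```

View pics/c12.png

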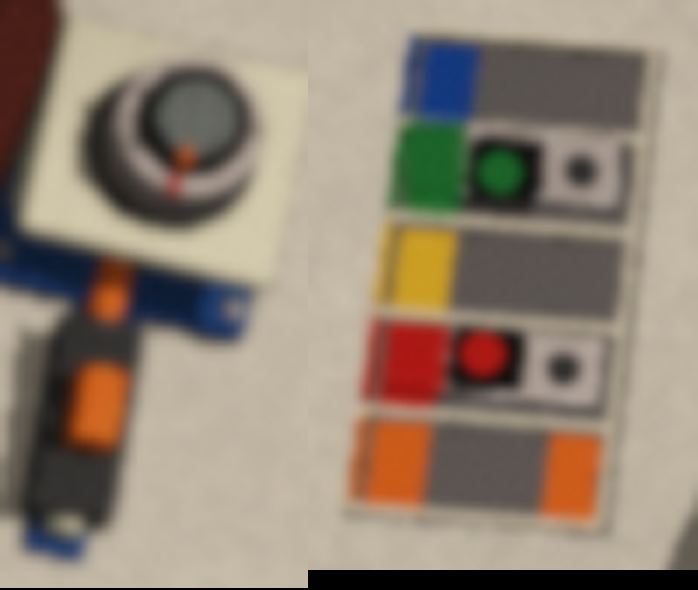

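The last view shows the red ring line meeting the orange barrel line at (182,165), so the ring is home. The yoke is still seated, and both slides lie in their compartments. Now fetch the yoke.

```bash
M="python3 -m handwheel"
$M '0.4 0.9 4 0 0 0 0;0.4 1.8 8 0 0 0 0;0.4 2.7 12 0 0 0 0;0.4 0.5 16.9 0 0 0 0;0.4 0.5 16.9 0 0 0 0' >/dev/null
$M '0.4 0 0 0 0 0 0;0.4 0 0 0 0 0 0;0.4 0 0 0 0 0 0' >/dev/null
python3 go.py 500.5 -273 100 -1.755
```

```text
shift cm [3.15 0.04 5.86] turn [-0.001  0.001 -0.007] j6 1.11 tcp [ 469.7 -266.7  158.6] t 33.23 w 0.597 F [0.1 0.2 0.7]
```

```bash
M="python3 -m handwheel"
$M '0.4 3.15 0 0 0 0 0;0.4 3.15 0 3 0 0 0;0.4 3.15 0 5.9 0 0 0;0.4 3.15 0 5.9 0 0 0;0.4 3.15 0 5.9 0 0 0' >/dev/null
$M '0.4 0 0 0 0 0 0;0.4 0 0 0 0 0 0;0.4 0 0 0 0 0 0' >/dev/null
python3 go.py 500.5 -273 39 -1.755
```

```text
shift cm [-0.21 -0.13  6.36] turn [ 0.002 -0.004 -0.006] j6 1.14 tcp [ 502.2 -274.5  102.6] t 33.9 w 0.599 F [0.4 0.7 0.5]
```

```bash
M="python3 -m handwheel"
$M '0.4 -0.1 -0.1 2.5 0 0 0;0.4 -0.1 -0.1 4.5 0 0 0;0.4 -0.1 -0.1 5.8 0 0 0;0.4 -0.1 -0.1 6.2 0 0 0;0.4 -0.1 -0.1 6.2 0 0 0' >/dev/null
$M '0.4 0 0 0 0 0 0;0.4 0 0 0 0 0 0' >/dev/null
python3 go.py 500.5 -273 39.5 -1.755
$M '1 0 0 0 0 0 0;1 0 0 0 0 0 0;1 0 0 0 0 0 0;1 0 0 0 0 0 0;1 0 0 0 0 0 0' 60
$M '1 0 0 -0.5 0 0 0;1 0 0 -1 0 0 0;1 0 0 -1.5 0 0 0;1 0 0 -2 0 0 0;1 0 0 -3 0 0 0'
$M '1 0 0 -3 0 0 0;1 0 0 -6 0 0 0;1 0 0 -6 0 0 0;1 0 0 -6 0 0 0;1 0 0 -6 0 0 0'
python3 go.py 415 253 128 -0.02
python3 go.py 415 253 128 3.12
```

```text
shift cm [-0.06 -0.04  0.03] turn [ 0.001 -0.002 -0.006] j6 1.14 tcp [ 501.1 -273.5   39.8] t 34.48 w 0.601 F [ 0.4 -0.3  1.1]
clock: 34.9
eef_pos: [500.7, -272.8, 39.4]
tcp_rot: [0.995, -0.095, 0.001, 0.0]
ft_force: [0.6, 2.6, 7.1]
width: 0.195
gripper_force: 60.6
clock: 35.32
eef_pos: [498.8, -272.0, 67.5]
tcp_rot: [0.995, -0.095, -0.001, -0.001]
ft_force: [-0.5, -0.0, -2.2]
width: 0.193
gripper_force: 59.5
clock: 35.73
eef_pos: [499.5, -272.4, 128.2]
tcp_rot: [0.995, -0.095, -0.0, -0.0]
ft_force: [-0.7, -0.7, -2.8]
width: 0.194
gripper_force: 59.6
shift cm [-1.824e+01 -5.000e+01  4.000e-02] turn [-1.000e-03  0.000e+00 -1.741e+00] j6 1.14 tcp [ 499.5 -272.4  128.2] t 35.73 w 0.194 F [-0.7 -0.7 -2.8]
shift cm [-1.824e+01 -5.000e+01  4.000e-02] turn [0.000e+00 1.000e-03 1.402e+00] j6 1.14 tcp [ 499.5 -272.4  128.2] t 35.73 w 0.194 F [-0.7 -0.7 -2.8]
```

```bash
M="python3 -m handwheel"
$M '1 -1.3 -3.6 0 0 0 0;1 -2.6 -7.2 0 0 0 0;1 -3.9 -10.8 0 0 0 0;1 -5.2 -14.4 0 0 0 0;1 -6.1 -16.7 0 0 0 0' >/dev/null
$M '1 -1.3 -3.6 0 0 0 0;1 -2.6 -7.2 0 0 0 0;1 -3.9 -10.8 0 0 0 0;1 -5.2 -14.4 0 0 0 0;1 -6.1 -16.7 0 0 0 0' >/dev/null
$M '1 -1.3 -3.6 0 0 0 0;1 -2.6 -7.2 0 0 0 0;1 -3.9 -10.8 0 0 0 0;1 -5.2 -14.4 0 0 0 0;1 -6 -16.6 0 0 0 0' >/dev/null
$M '1 0 0 0 0 0 -0.12;1 0 0 0 0 0 -0.24;1 0 0 0 0 0 -0.36;1 0 0 0 0 0 -0.48;1 0 0 0 0 0 -0.6' >/dev/null
$M '1 0 0 0 0 0 -0.12;1 0 0 0 0 0 -0.24;1 0 0 0 0 0 -0.36;1 0 0 0 0 0 -0.48;1 0 0 0 0 0 -0.6' >/dev/null
$M '1 0 0 0 0 0 -0.12;1 0 0 0 0 0 -0.24;1 0 0 0 0 0 -0.36;1 0 0 0 0 0 -0.48;1 0 0 0 0 0 -0.54' >/dev/null
$M '1 0 0 0 0 0 0;1 0 0 0 0 0 0;1 0 0 0 0 0 0'
python3 go.py 415 253 60 -0.02
python3 - <<'E'
from h import *
d=grab("side",14);t=grab("top",14);print(blobs(d,"orange",(195,130,270,200)),blobs(t,"orange",(150,215,215,240)),blobs(d,"red",(220,170,250,190)),blobs(d,"green",(240,165,275,190)))
E
```

```text
clock: 38.48
eef_pos: [414.8, 252.3, 127.1]
tcp_rot: [0.715, 0.699, -0.001, -0.0]
ft_force: [1.3, 0.2, -0.9]
width: 0.195
gripper_force: 59.8
shift cm [0.08 0.03 6.71] turn [-0.002  0.001 -0.002] j6 0.42 tcp [414.8 252.3 127.1] t 38.48 w 0.195 F [ 1.3  0.2 -0.9]
[(array([218.56, 155.24]), 56.875), (array([216.  , 184.21]), 36.8125), (array([222.56, 195.79]), 17.40625)] [(array([193.33, 228.93]), 128.59375), (array([171.8 , 218.89]), 49.21875)] [(array([233.26, 179.56]), 21.25), (array([226.36, 180.68]), 13.28125)] [(array([256.31, 173.28]), 29.15625)]
```

```bash
M="python3 -m handwheel"
$M '1 0 0 2.5 0 0 0;1 0 0 5 0 0 0;1 0 0 6.7 0 0 0;1 0 0 6.7 0 0 0;1 0 0 6.7 0 0 0' >/dev/null
$M '1 0 0 0 0 0 0;1 0 0 0 0 0 0' >/dev/null
python3 go.py 415 252.5 33 -0.02
$M '1 0 0 0.5 0 0 0;1 0 0 1 0 0 0;1 0 0 1.5 0 0 0;1 0 0 1.9 0 0 0;1 0 0 1.9 0 0 0'
python3 go.py 415 252.5 33 -0.02
```

```text
shift cm [-0.1  -0.24  3.  ] turn [ 0.003 -0.001 -0.001] j6 0.42 tcp [417.3 253.4  63. ] t 39.17 w 0.192 F [-0.2  0.6 -1.4]
clock: 39.58
eef_pos: [414.7, 252.3, 41.1]
tcp_rot: [0.715, 0.7, -0.001, -0.0]
ft_force: [-0.3, -0.7, -3.2]
width: 0.194
gripper_force: 59.8
shift cm [0.03 0.03 0.81] turn [-0.002  0.001 -0.001] j6 0.42 tcp [414.7 252.3  41.1] t 39.58 w 0.194 F [-0.3 -0.7 -3.2]
```

Below the wall tops with no contact. Continue down, then release.

```bash
M="python3 -m handwheel"
$M '1 0 0 0.2 0 0 0;1 0 0 0.5 0 0 0;1 0 0 0.7 0 0 0;1 0 0 0.7 0 0 0;1 0 0 0.7 0 0 0'
$M '1 0 0 0.1 0 0 0;1 0 0 0.2 0 0 0;1 0 0 0.2 0 0 0'
$M '0.5 0 0 0 0 0 0;0.5 0 0 0 0 0 0;0.5 0 0 0 0 0 0;0.5 0 0 0 0 0 0'
$M '0.5 0 0 -3 0 0 0;0.5 0 0 -7 0 0 0;0.5 0 0 -10 0 0 0;0.5 0 0 -14 0 0 0;0.5 0 0 -14 0 0 0'
$M '0.5 -4 0 0 0 0 0;0.5 -8 0 0 0 0 0;0.5 -12 0 0 0 0 0;0.5 -16 0 0 0 0 0;0.5 -20 0 0 0 0 0' >/dev/null
$M '0.5 -4 0 0 0 0 0;0.5 -8 0 0 0 0 0;0.5 -12 0 0 0 0 0;0.5 -16 0 0 0 0 0;0.5 -20 0 0 0 0 0'
```

```text
clock: 40.0
eef_pos: [415.7, 252.7, 35.2]
tcp_rot: [0.715, 0.7, -0.0, -0.0]
ft_force: [0.0, 0.3, -1.6]
width: 0.193
gripper_force: 59.8
clock: 40.25
eef_pos: [416.1, 252.8, 33.8]
tcp_rot: [0.714, 0.7, 0.0, 0.0]
ft_force: [-1.2, 0.1, 1.8]
width: 0.192
gripper_force: 60.2
clock: 40.58
eef_pos: [416.0, 252.9, 33.5]
tcp_rot: [0.715, 0.7, 0.0, 0.0]
ft_force: [0.6, -0.4, 0.7]
width: 0.497
gripper_force: 0.0
clock: 41.0
eef_pos: [421.4, 255.2, 182.2]
tcp_rot: [0.714, 0.7, 0.008, 0.003]
ft_force: [0.8, 0.6, 1.1]
width: 0.501
gripper_force: 0.0
clock: 41.83
eef_pos: [407.1, -149.2, 173.5]
tcp_rot: [0.715, 0.7, 0.0, 0.001]
ft_force: [0.3, 0.2, 0.1]
width: 0.506
gripper_force: 0.0
```

Run:
```python
from h import *
t=grab("top",15);d=grab("side",15)
for c in("red","yellow","green","blue","orange"):
  print(c,[(q.round(1),round(a)) for q,a in blobs(t,c,(150,150,320,245))],"| side",[(q.round(1),round(a)) for q,a in blobs(d,c,(200,160,335,250))])
for c in("red","orange"): print(c,blobs(t,c,(370,150,400,182),0.5,50))
print("arm",blobs(t,"orange",(355,180,395,230)),blobs(load("top",0),"orange",(355,180,395,230)))
y=[q for q,a in blobs(t,"orange",(168,215,190,240))];print("yoke top",[plane("top",q,48) for q in y])
# dark outline of the yoke and black/aluminium of slides, vs picture 13
print("diff13",[ (np.abs(t[y0:y1,x0:x1].astype(int)-load("top",13)[y0:y1,x0:x1]).mean()).round(1) for x0,y0,x1,y1 in((155,168,212,190),(155,202,212,216))])
```

```text
red [(array([306.2, 226.9]), 400), (array([169.5, 209.6]), 243)] | side [(array([229.4, 180.1]), 49)]
yellow [(array([167.7, 194.2]), 158)] | side [(array([242.9, 179. ]), 48)]
green [(array([170.2, 177.5]), 160), (array([181.5, 178.3]), 36)] | side []
blue [(array([172.6, 163.2]), 114)] | side []
orange [(array([175.6, 225.1]), 113), (array([194.2, 229.5]), 100), (array([161.2, 227.5]), 95)] | side [(array([219. , 181.4]), 67), (array([222.4, 195.6]), 8)]
red [(array([383.27, 171.93]), 3.125)]
orange [(array([384.22, 170.31]), 8.71875)]
arm [(array([374.44, 187.12]), 16.09375)] [(array([372.83, 196.75]), 97.5625)]
yoke top [array([415.44, 253.51])]
diff13 [np.float64(6.5), np.float64(6.6)]
```

```bash
M="python3 -m handwheel"
$M '0.5 4 0 -2 0 0 0;0.5 8 0 -4 0 0 0;0.5 12 0 -4 0 0 0;0.5 15 0 -4 0 0 0;0.5 15 0 -4 0 0 0' >/dev/null
python3 - <<'E'
from h import *
t=grab("top",16);d=grab("side",16)
for n,(tt,dd) in dict(now=(t,d),start=(load("top",0),load("side",0))).items():
  print(n,"arm top",blobs(tt,"orange",(355,180,395,230)),"side",blobs(dd,"orange",(300,250,360,310)))
print(blobs(d,"green",(235,160,275,195)),blobs(d,"red",(215,165,250,195)),"side6",blobs(load("side",6),"red",(215,165,250,195)))
print(tri((179.1,208.6),(233.2,180.5)),tri((181.9,178.4),(205+(735-520)/4-.4,150+94/4-.4)))
print(ctrl.observe()["eef_pos"])
E
```

```text
now arm top [(array([372.07, 196.34]), 93.40625)] side [(array([333.64, 286.53]), 152.6875)]
start arm top [(array([372.83, 196.75]), 97.5625)] side [(array([333.8, 287.1]), 151.28125)]
[(array([256.17, 173.2 ]), 30.6875)] [(array([229.17, 180.14]), 48.125)] side6 [(array([230.17, 179.98]), 42.9375)]
(array([462.26, 254.05,  29.  ]), np.float64(4.7176569058919675)) (array([546.31, 253.64,  37.84]), np.float64(3.965134614747667))
[410.21   4.39 213.17]
```

The numbers show the green slide is tilted. Its dot sits about 3 px (8 mm) off where a flat slide's would, and the height is high, so its +x edge rests on the wall it hit. I regrip it across the block, which squares it up, and set it down again.

```bash
M="python3 -m handwheel"
python3 go.py 552 252 110 -0.02
$M '0.3 4 2.2 0 0 0 0;0.3 8 4.4 1 0 0 0;0.3 12 6.6 2 0 0 0;0.3 15 8.8 3 0 0 0;0.3 17.5 10 4 0 0 0' >/dev/null
$M '0.3 0 0 0 0 0 0;0.3 0 0 0 0 0 0' >/dev/null
python3 go.py 552 252 60 -0.02
```

```text
shift cm [25.   13.76 10.31] turn [0.    0.    0.003] j6 -0.14 tcp [410.2   4.4 213.2] t 42.45 w 0.498 F [ 0. -0. -1.]
shift cm [ 7.73  3.71 11.06] turn [-0.004  0.002  0.   ] j6 0.22 tcp [513.9 175.6 170.9] t 43.03 w 0.701 F [-0.5 -0.9 -0.3]
```

```bash
M="python3 -m handwheel"
$M '0.3 3.7 1.8 1 0 0 0;0.3 7 3.6 3 0 0 0;0.3 7.6 3.8 6 0 0 0;0.3 7.6 3.8 10 0 0 0;0.3 7.6 3.8 11 0 0 0' >/dev/null
$M '0.3 0 0 0 0 0 0;0.3 0 0 0 0 0 0;0.3 0 0 0 0 0 0' >/dev/null
python3 go.py 552 252 28 -0.02
```

```text
shift cm [ 0.16 -0.39  3.81] turn [ 0.004 -0.001 -0.003] j6 0.33 tcp [555.7 250.2  66.1] t 43.7 w 0.697 F [0.7 0.3 0. ]
```

```bash
M="python3 -m handwheel"
$M '0.3 0 -0.2 1.5 0 0 0;0.3 0 -0.2 2.5 0 0 0;0.3 0 -0.2 3.3 0 0 0;0.3 0 -0.2 3.5 0 0 0;0.3 0 -0.2 3.5 0 0 0'
$M '0.3 0 0 0 0 0 0;0.3 0 0 0 0 0 0'
python3 go.py 552 252 28 -0.02
```

```text
clock: 44.12
eef_pos: [551.4, 250.6, 28.0]
tcp_rot: [0.715, 0.7, -0.0, -0.0]
ft_force: [0.6, -0.7, 0.1]
width: 0.699
gripper_force: 0.0
clock: 44.28
eef_pos: [552.4, 251.1, 29.0]
tcp_rot: [0.714, 0.7, 0.001, 0.0]
ft_force: [-0.7, -0.8, -0.4]
width: 0.702
gripper_force: 0.0
shift cm [ 0.09 -0.04  0.1 ] turn [ 0.001 -0.    -0.001] j6 0.33 tcp [552.4 251.1  29. ] t 44.28 w 0.702 F [-0.7 -0.8 -0.4]
```

```bash
M="python3 -m handwheel"
$M '0.6 0 0 0 0 0 0;0.65 0 0 0 0 0 0;0.8 0 0 0 0 0 0;1 0 0 0 0 0 0;1 0 0 0 0 0 0' 30
$M '1 0 0 0 0 0 0;1 0 0 0 0 0 0;1 0 0 0 0 0 0'
$M '1 0 0 -1 0 0 0;1 0 0 -2 0 0 0;1 0 0 -2.5 0 0 0;1 0 0 -2.5 0 0 0;1 0 0 -2.5 0 0 0'
$M '1 0 0 0 0 0 0;1 0 0 0 0 0 0;1 0 0 0 0 0 0'
python3 go.py 552 251 28 -0.02
python3 - <<'E'
from h import *
t=grab("top",17);d=grab("side",17)
print([(q.round(1),round(a)) for q,a in blobs(d,"green",(235,140,285,195))],[(q.round(1),round(a)) for q,a in blobs(t,"green",(150,160,215,195))])
E
```

```text
clock: 44.7
eef_pos: [551.0, 251.0, 29.0]
tcp_rot: [0.714, 0.7, -0.001, -0.001]
ft_force: [-4.0, -0.6, 4.8]
width: 0.326
gripper_force: 27.7
clock: 44.95
eef_pos: [551.0, 251.0, 28.9]
tcp_rot: [0.714, 0.7, -0.001, -0.001]
ft_force: [-3.5, 0.3, 5.5]
width: 0.329
gripper_force: 27.7
clock: 45.37
eef_pos: [552.7, 251.1, 54.4]
tcp_rot: [0.715, 0.7, 0.001, 0.001]
ft_force: [1.2, -0.8, -0.8]
width: 0.325
gripper_force: 27.8
clock: 45.62
eef_pos: [551.3, 250.7, 52.7]
tcp_rot: [0.715, 0.7, -0.001, -0.0]
ft_force: [0.8, 0.1, -0.8]
width: 0.326
gripper_force: 27.8
shift cm [0.03 0.07 2.47] turn [-0.001  0.    -0.001] j6 0.33 tcp [551.3 250.7  52.7] t 45.62 w 0.326 F [ 0.8  0.1 -0.8]
[] []
```

The width reads 28 mm instead of about 25, so the block is still held cocked. I carry the slide to the open bench, let it drop flat, and regrasp it there.

```bash
M="python3 -m handwheel"
$M '1 0 0 -2 0 0 0;1 0 0 -4 0 0 0;1 0 0 -4 0 0 0' >/dev/null
$M '1 -3 0 0 0 0 0;1 -6 0 0 0 0 0;1 -9 0 0 0 0 0;1 -12 0 0 0 0 0;1 -16 0 0 0 0 0' >/dev/null
$M '1 0 0 2 0 0 0;1 0 0 4 0 0 0;1 0 0 5 0 0 0;1 0 0 5 0 0 0;1 0 0 5 0 0 0'
$M '1 0 0 0 0 0 0;1 0 0 0 0 0 0'
python3 go.py 552 92 25 -0.02
```

```text
clock: 46.8
eef_pos: [547.4, 91.2, 42.1]
tcp_rot: [0.714, 0.7, -0.001, -0.001]
ft_force: [0.5, -0.3, -0.6]
width: 0.324
gripper_force: 27.8
clock: 46.97
eef_pos: [549.5, 91.5, 44.4]
tcp_rot: [0.714, 0.7, 0.001, 0.001]
ft_force: [0.7, 0.0, -0.6]
width: 0.325
gripper_force: 27.8
shift cm [0.06 0.24 1.94] turn [ 0.002 -0.    -0.   ] j6 0.06 tcp [549.5  91.5  44.4] t 46.97 w 0.325 F [ 0.7  0.  -0.6]
```

```bash
M="python3 -m handwheel"
$M '1 0 0 0.7 0 0 0;1 0 0 1.4 0 0 0;1 0 0 1.4 0 0 0;1 0 0 1.4 0 0 0' |grep -E 'eef|ft'
$M '1 0 0 0.2 0 0 0;1 0 0 0.4 0 0 0;1 0 0 0.4 0 0 0;1 0 0 0.4 0 0 0' |grep -E 'eef|ft'
$M '1 0 0 0.2 0 0 0;1 0 0 0.4 0 0 0;1 0 0 0.4 0 0 0;1 0 0 0.4 0 0 0' |grep -E 'eef|ft|wid'
```

```text
eef_pos: [547.6, 91.0, 28.5]
ft_force: [0.2, -0.6, -0.2]
eef_pos: [548.4, 90.9, 25.3]
ft_force: [-1.3, -0.1, -0.3]
eef_pos: [549.1, 90.9, 24.6]
ft_force: [-5.9, -0.5, 17.2]
width: 0.327
```

Contact with the bench at z of about 24.6. Open a little, let it fall flat, then move aside and measure.

```bash
M="python3 -m handwheel"
$M '0.6 0 0 -0.3 0 0 0;0.4 0 0 -0.3 0 0 0;0.3 0 0 -0.3 0 0 0;0.3 0 0 -0.3 0 0 0'
$M '0.3 0 0 -3 0 0 0;0.3 0 0 -6 0 0 0;0.3 0 0 -10 0 0 0;0.3 0 0 -10 0 0 0' >/dev/null
$M '0.3 -4 0 0 0 0 0;0.3 -8 0 0 0 0 0;0.3 -12 0 0 0 0 0;0.3 -16 0 0 0 0 0;0.3 -20 0 0 0 0 0' >/dev/null
$M '0.3 -2 0 0 0 0 0;0.3 -4 0 0 0 0 0;0.3 -5 0 0 0 0 0;0.3 -5 0 0 0 0 0'
python3 - <<'E'
from h import *
t=grab("top",18);d=grab("side",18)
a=blobs(t,"green",(215,150,275,215));b=blobs(d,"green",(255,180,325,230))
print(a,b,blobs(t,"red",(150,195,215,225)))
if len(a)>1 and len(b)>1:
  e=plane("top",a[0][0],8);m=plane("top",a[1][0],30);print(e,m,np.arctan2(*(e-m)[::-1]),np.linalg.norm(e-m),tri(a[0][0],b[0][0]),tri(a[1][0],b[1][0]))
E
```

```text
clock: 48.3
eef_pos: [548.2, 90.9, 24.0]
tcp_rot: [0.715, 0.7, -0.0, -0.0]
ft_force: [0.5, -0.4, -0.5]
width: 0.702
gripper_force: 0.0
clock: 49.38
eef_pos: [543.0, -160.9, 123.9]
tcp_rot: [0.715, 0.699, -0.0, 0.0]
ft_force: [-0.4, -0.0, 0.2]
width: 0.701
gripper_force: 0.0
[(array([236.24, 191.82]), 92.34375), (array([248.47, 190.53]), 45.78125)] [(array([271.78, 208.08]), 39.28125)] [(array([169.63, 209.67]), 243.65625)]
```

Run:
```python
from h import *
t=load("top",18);d=load("side",18)
print(blobs(d,"green",(255,180,325,230),2,40))
e=plane("top",(236.24,191.82),8);m=plane("top",(248.47,190.53),30);print(e,m,np.arctan2(*(e-m)[::-1]),np.linalg.norm(e-m))
# plate/hole: bright low-saturation plate and dark hole right of block
c=cv2.resize(t[178:206,228:270],None,fx=4,fy=4,interpolation=cv2.INTER_CUBIC);g=cv2.cvtColor(c,cv2.COLOR_RGB2GRAY)
print(cv2.resize(g,(42,28),interpolation=cv2.INTER_AREA)[::1,14:38])
```

```text
[(array([272.03, 208.31]), 50.375)]
[527.23 103.08] [527.96  67.27] 1.5910303805555646 35.81645832220573
[[194 196 196 196 194 193 193 194 195 196 197 197 197 198 198 197 196 195
  195 196 194 185 168 142]
 [193 194 194 193 191 191 192 193 194 195 196 196 197 197 197 195 195 196
  195 194 186 170 144 119]
 [194 194 194 193 191 190 190 190 191 193 195 196 197 196 195 195 195 196
  196 191 175 148 120 104]
 [194 195 195 193 192 192 190 189 189 192 195 196 197 196 195 194 196 197
  195 187 164 130 106 100]
 [195 194 193 192 192 193 191 189 189 191 194 196 196 196 195 194 195 197
  195 182 155 122 102  98]
 [193 192 191 191 191 193 192 190 189 191 193 196 196 195 194 195 195 194
  188 170 142 114 100  98]
 [192 190 187 187 190 191 190 189 187 189 192 194 194 194 194 193 192 186
  171 148 123 106 100  99]
 [186 181 172 169 172 176 176 175 175 176 179 182 187 191 193 192 183 168
  145 123 108 101 100 100]
 [168 161 140 126 130 136 138 138 137 137 141 150 165 180 188 185 169 143
  119 105 101 100 100  99]
 [146 133  99  76  80  90  96  97  94  88  89 102 131 162 177 173 153 123
  102  95  9
[... 1133 characters left out ...]
66 163 164 167 169 162 145 121 104  95  92  92  92  93  92  91  91
   92  92  91  91  96 116]
 [189 186 185 185 186 185 174 149 119 102  99  99  99  98  97  96  94  94
   95  95  95  99 112 139]
 [194 193 194 194 193 186 168 141 114 102 100 100 100 100  99  99  97  98
   98  99 103 116 139 163]
 [194 195 196 195 191 175 148 121 106 100  99  99  99  99 100  99  99  99
  100 105 118 140 163 179]
 [193 194 195 193 184 162 130 109 102 100 100 100  99 100  99  99  99 100
  104 118 140 163 179 186]
 [193 194 193 185 169 143 117 103 101 100 100 100 100 100  99 100 100 102
  112 136 163 180 187 188]
 [192 193 190 175 149 123 107 101 100 101 101 100 100  99 100 101 100 105
  122 151 176 187 190 191]]
```

The slide lies flat again: hole and dot agree with a flat pose. But it has shifted to about (528,67), yaw about 1.58, apparently the announced knock. I grasp it there across the block.

```bash
M="python3 -m handwheel"
python3 go.py 528 67 100 0.01
$M '0.3 4 -0.3 0 0 0 -0.03;0.3 8 -0.6 0 0 0 -0.03;0.3 12 -0.9 0 0 0 -0.03;0.3 16 -1.2 0 0 0 -0.03;0.3 20 -1.6 0 0 0 -0.03' >/dev/null
$M '0.3 2.8 0 2.4 0 0 0;0.3 2.8 0 2.4 0 0 0;0.3 2.8 0 2.4 0 0 0;0.3 2.8 0 2.4 0 0 0' >/dev/null
python3 go.py 528 67 21 0.01
```

```text
shift cm [22.5  -1.97  2.4 ] turn [-0.001 -0.001 -0.031] j6 -0.39 tcp [ 542.9 -158.4  123.8] t 49.48 w 0.696 F [ 0.2 -0.4 -0.3]
shift cm [-0.31 -0.27  7.92] turn [-0.     0.     0.001] j6 -0.01 tcp [530.7  70.2 100.2] t 50.23 w 0.699 F [ 0.7 -0.8  1.6]
```

```bash
M="python3 -m handwheel"
$M '0.3 -0.3 -0.3 3 0 0 0;0.3 -0.3 -0.3 5 0 0 0;0.3 -0.3 -0.3 7 0 0 0;0.3 -0.3 -0.3 7.7 0 0 0;0.3 -0.3 -0.3 7.7 0 0 0' >/dev/null
$M '0.3 0 0 0 0 0 0;0.3 0 0 0 0 0 0;0.3 0 0 0 0 0 0' | grep -E 'eef|ft'
$M '1 0 0 0 0 0 0;1 0 0 0 0 0 0;1 0 0 0 0 0 0;1 0 0 0 0 0 0;1 0 0 0 0 0 0' 40
$M '1 0 0 0 0 0 0;1 0 0 0 0 0 0;1 0 0 0 0 0 0' | grep -E 'eef|ft|wid'
```

```text
eef_pos: [529.9, 66.0, 25.1]
ft_force: [-0.4, -0.4, -0.4]
clock: 51.32
eef_pos: [528.9, 66.3, 24.2]
tcp_rot: [0.704, 0.71, 0.001, 0.001]
ft_force: [-0.2, -0.8, 3.7]
width: 0.287
gripper_force: 39.8
eef_pos: [528.9, 66.3, 24.2]
ft_force: [-0.5, 0.3, 5.2]
width: 0.288
```

Gripped square (width 0.288, about 25 mm). Carry it to the green compartment.

```bash
M="python3 -m handwheel"
$M '1 0 0 -2 0 0 0;1 0 0 -4 0 0 0;1 0 0 -5.5 0 0 0;1 0 0 -5.5 0 0 0' >/dev/null
$M '1 4 0.5 0 0 0 0.03;1 8 1 0 0 0 0.03;1 12 1.5 0 0 0 0.03;1 16 2 0 0 0 0.03;1 18.2 2.4 0 0 0 0.03' >/dev/null
$M '1 0 0 0 0 0 0;1 0 0 0 0 0 0;1 0 0 0 0 0 0;1 0 0 0 0 0 0' 
python3 go.py 553.3 250 50 -0.02
python3 - <<'E'
from h import *
t=grab("top",19);d=grab("side",19)
print(blobs(t,"green",(150,160,215,200),2),blobs(d,"green",(235,140,285,195),2))
E
```

```text
clock: 52.65
eef_pos: [549.6, 247.0, 77.1]
tcp_rot: [0.715, 0.699, -0.001, -0.0]
ft_force: [-0.1, -0.8, -0.6]
width: 0.286
gripper_force: 39.5
shift cm [0.31 0.37 2.71] turn [-0.002  0.001 -0.002] j6 0.33 tcp [549.6 247.   77.1] t 52.65 w 0.286 F [-0.1 -0.8 -0.6]
[] [(array([260.91, 161.71]), 5.8125)]
```

```bash
M="python3 -m handwheel"
$M '1 0.3 0.35 1 0 0 0;1 0.3 0.35 2 0 0 0;1 0.3 0.35 2.7 0 0 0;1 0.3 0.35 2.7 0 0 0;1 0.3 0.35 2.7 0 0 0' >/dev/null
$M '1 0 0 0 0 0 0;1 0 0 0 0 0 0;1 0 0 0 0 0 0' | grep -E 'eef|ft|wid'
$M '1 0 0 0 0 0 0' | grep -E 'eef|ft'
python3 go.py 553.3 250 28 -0.02
```

```text
eef_pos: [554.5, 251.6, 51.9]
ft_force: [0.0, 0.3, 0.4]
width: 0.291
eef_pos: [554.4, 251.6, 51.9]
ft_force: [0.9, -0.6, -0.5]
shift cm [-0.16 -0.11  2.39] turn [ 0.001 -0.    -0.001] j6 0.33 tcp [554.4 251.6  51.9] t 53.5 w 0.283 F [ 0.9 -0.6 -0.5]
```

```bash
M="python3 -m handwheel"
$M '1 -0.1 -0.1 0.5 0 0 0;1 -0.1 -0.1 1 0 0 0;1 -0.1 -0.1 1.4 0 0 0;1 -0.1 -0.1 1.4 0 0 0;1 -0.1 -0.1 1.4 0 0 0' | grep -E 'eef|ft'
$M '1 0 0 0.2 0 0 0;1 0 0 0.4 0 0 0;1 0 0 0.5 0 0 0;1 0 0 0.5 0 0 0' | grep -E 'eef|ft|wid'
```

```text
eef_pos: [552.4, 250.2, 36.4]
ft_force: [0.0, -0.1, -0.7]
eef_pos: [552.8, 250.3, 32.0]
ft_force: [-0.5, 0.6, -0.2]
width: 0.284
```

No contact; it is well inside the compartment. Down the last millimetres and release.

```bash
M="python3 -m handwheel"
$M '1 0 0 0.2 0 0 0;1 0 0 0.35 0 0 0;1 0 0 0.35 0 0 0;1 0 0 0.35 0 0 0' | grep -E 'eef|ft|wid'
$M '0.6 0 0 0.35 0 0 0;0.5 0 0 0.35 0 0 0;0.5 0 0 0 0 0 0;0.5 0 0 0 0 0 0'
$M '0.5 0 0 -4 0 0 0;0.5 0 0 -8 0 0 0;0.5 0 0 -12 0 0 0;0.5 0 0 -12 0 0 0;0.5 0 0 -12 0 0 0' >/dev/null
$M '0.5 -4 0 0 0 0 0;0.5 -8 0 0 0 0 0;0.5 -12 0 0 0 0 0;0.5 -16 0 0 0 0 0;0.5 -20 0 0 0 0 0' >/dev/null
$M '0.5 -4 0 0 0 0 0;0.5 -8 0 0 0 0 0;0.5 -12 0 0 0 0 0;0.5 -16 0 0 0 0 0;0.5 -16 0 0 0 0 0'|grep eef
python3 - <<'E'
from h import *
t=grab("top",20);d=grab("side",20)
for c in("red","green","orange"): print(c,[(q.round(1),round(a)) for q,a in blobs(t,c,(150,150,212,245),2)],[(q.round(1),round(a)) for q,a in blobs(d,c,(205,160,280,200),2)])
print(blobs(t,"red",(370,150,400,182),0.5,50),blobs(t,"orange",(355,180,395,230)))
# dark hole and dot positions in each slide (top): red rows 202-218, green rows 170-190
def dot(im,box,f):
    x0,y0,x1,y1=box;w=f(im[y0:y1,x0:x1].astype(float)).clip(0);yy,xx=np.mgrid[y0:y1,x0:x1];return np.array([(w*xx).sum(),(w*yy).sum()])/w.sum()
G=lambda i:i.mean(2)
for n,b1,b2,ch in(("red",(174,203,186,214),(188,205,197,217),0),("green",(176,172,188,185),(190,173,200,186),1)):
    o=[c for c in(0,1,2) if c!=ch]
    p=dot(t,b1,lambda i:i[...,ch]-i[...,o].max(2)-25)
    h=dot(t,b2,lambda i:110-G(i));print(n,"dot",p,"hole",h,plane("top",p,34),plane("top",h,12))
    for y in range(b1[1],b1[3]): pass
E
```

```text
eef_pos: [552.9, 250.3, 28.6]
ft_force: [-0.0, 0.2, -1.4]
width: 0.29
clock: 54.92
eef_pos: [553.5, 250.5, 29.5]
tcp_rot: [0.714, 0.7, 0.0, 0.0]
ft_force: [1.0, 0.1, 0.8]
width: 0.501
gripper_force: 0.0
eef_pos: [544.4, -116.0, 147.6]
red [(array([169.6, 209.7]), 244)] [(array([229.3, 180.2]), 48)]
green [(array([170.8, 178.1]), 149), (array([182.8, 176.2]), 42)] [(array([260.7, 174.3]), 14), (array([253.8, 175.1]), 11)]
orange [(array([175.5, 225.1]), 112), (array([194.2, 229.4]), 99), (array([161.2, 227.5]), 93)] [(array([219. , 181.4]), 68), (array([222.4, 195.6]), 9)]
[(array([383.26, 171.85]), 2.625)] [(array([372.06, 196.37]), 93.90625)]
red dot [178.56 208.51] hole [192.11 211.01] [463.82 253.9 ] [463.33 220.69]
green dot [181.59 176.33] hole [195.81 179.24] [555.18 255.67] [555.18 219.88]
```

Both slides now check out flat: dots and holes are in line, and the slides are 91.4 mm apart against the nominal 92. The yoke, the ring mark and the arm are all in place. Hand in.

```bash
python3 -c "
from station import ctrl
print(ctrl.finish_job())"
```

```text
the job is handed in; nothing more can be done
None
```

The job is handed in with everything in place by my last camera measurements, though the hand-in returned no verdict: lock ring home, barrel within about 0.03 rad of its setting, yoke slot down in the orange compartment, and the red and green slides (the only two present) flat in theirs, the green one re-laid after it first came to rest tilted on a wall.

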